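# Rebuild and gauge the analyser pump's disc-spring pack

### The job

Without turning any washer over, stack every conical spring washer on the stand's arbor so that they alternate, crown up and crown down by turns (either may be the first: choose the order that uses them all), then set the cap over the arbor on top of the stack. After that pick up the orange probe and touch its tip first to the green zero mark on the brass foot, then to the yellow mark on the cap, resting on each for about half a second, and lay the probe back in its cradle. Leave the jar and the beaker where they are.

Things in the scene. Friction and masses are not known exactly. Their poses are not given: they have to be found in the camera images.
- up_a_mid (a point): conical spring washer, lying blue crown face up; may be absent. Outside diameter 62 mm, hole 30, height 10 mm. Its 6 mm thick vertical outer edge is on the hollow side (0 to 6 mm above the table). Site at its centre, half-way up; its z points out of the blue crown (narrow end, flat ring 30 to 36 mm diameter); other side dark hollow with a bright 56 to 62 mm rim. 130 g
- up_b_mid (a point): conical spring washer, lying blue crown face up; may be absent. Outside diameter 62 mm, hole 30, height 10 mm. Its 6 mm thick vertical outer edge is on the hollow side (0 to 6 mm above the table). Site at its centre, half-way up; its z points out of the blue crown (narrow end, flat ring 30 to 36 mm diameter); other side dark hollow with a bright 56 to 62 mm rim. 130 g
- up_c_mid (a point): conical spring washer, lying blue crown face up; may be absent. Outside diameter 62 mm, hole 30, height 10 mm. Its 6 mm thick vertical outer edge is on the hollow side (0 to 6 mm above the table). Site at its centre, half-way up; its z points out of the blue crown (narrow end, flat ring 30 to 36 mm diameter); other side dark hollow with a bright 56 to 62 mm rim. 130 g
- down_a_mid (a point): conical spring washer, lying crown down, dark hollow face up; may be absent. Outside diameter 62 mm, hole 30, height 10 mm. Its 6 mm thick vertical outer edge is on the hollow side (4 to 10 mm above the table). Site at its centre, half-way up; its z points out of the blue crown (narrow end, flat ring 30 to 36 mm diameter); other side dark hollow with a bright 56 to 62 mm rim. 130 g
- down_b_mid (a point): conical spring washer, lying crown down, dark hollow face up; may be absent. Outside diameter 62 mm, hole 30, height 10 mm. Its 6 mm thick vertical outer edge is on the hollow side (4 to 10 mm above the table). Site at its centre, half-way up; its z points out of the blue crown (narrow end, flat ring 30 to 36 mm diameter); other side dark hollow with a bright 56 to 62 mm rim. 130 g
- down_c_mid (a point): conical spring washer, lying crown down, dark hollow face up; may be absent. Outside diameter 62 mm, hole 30, height 10 mm. Its 6 mm thick vertical outer edge is on the hollow side (4 to 10 mm above the table). Site at its centre, half-way up; its z points out of the blue crown (narrow end, flat ring 30 to 36 mm diameter); other side dark hollow with a bright 56 to 62 mm rim. 130 g
- arbor_root (a point): foot of the arbor: the point on the arbor's axis at the top face of the grey stand plate (15 mm above the table). The fixed upright steel arbor is 22 mm in diameter, 65 mm tall above the plate, its last 12 mm tapering to 10 mm. The plate is 200 x 100 x 15 mm along this point's x and y, x -40 to +160 mm from the arbor. Alternating washers have a pitch of 10 mm (nested ones only 6)
- zero_mark (a point): green zero mark, 16 mm across, in the centre of the flat top of the brass foot (26 mm diameter, 20 mm tall) on the stand plate, 135 mm from the arbor along the plate; top 35 mm above the table; fixed
- cap_mid (a point): aluminium cap, standing loose on the table, upright: flange 62 mm diameter x 6 mm at the bottom, barrel 40 mm diameter above it, 40 mm tall in all; closed on top; open below with a socket 27 mm diameter, 34 mm deep, which goes over the arbor so that the flange rests on the stack. 160 g. Site on its axis, 20 mm above its underside; z up out of the closed top
- cap_mark (a point): yellow mark, 16 mm across, in the centre of the cap's flat top (20 mm above point cap_mid)
- probe_mid (a point): hand-held height probe: an orange bar handle 120 x 18 x 22 mm (along its own x, y, z; z up) with a steel stylus under its middle pointing down. Site at the handle's centre. Starts lying across the two uprights of its cradle, handle level, stylus hanging free between them. 120 g
- probe_tip (a point): ball end of the probe's stylus, 59 mm straight below the handle's centre (lowest point of the ball, 8 mm diameter)
- cradle_seat (a point): fixed black probe cradle: centre of its seat, 70 mm above the table, at the tops of the two uprights that carry the handle; the probe's centre belongs 11 mm above it. x runs along the handle. Uprights are 14 mm thick at x = +-48 mm, with guide lips 12 mm high leaving 26 mm between them for the 18 mm handle; base 140 x 60 x 8 mm
- jar: bystander: small white jar with blue lid, 54 mm diameter, 75 mm tall; origin at its underside
- beaker: bystander: small glass beaker, 52 mm diameter, 70 mm tall; origin at its underside
There are look-alikes about, which are no part of the job. Of the things shaped like the part that bears cradle_seat, the black one is meant.

How it is judged:
On the way, in this order (a step that is already met when the one before it is completed fails the run):
1. all washers lie flat on the arbor, faces alternating (horizontal distance between each of up_a_mid, up_b_mid, up_c_mid, down_a_mid, down_b_mid, down_c_mid and arbor_root below 0.008 m and z of each of up_a_mid, up_b_mid, up_c_mid, down_a_mid, down_b_mid, down_c_mid in the frame of arbor_root below 0.0575 m and angle between each of up_a_mid, up_b_mid, up_c_mid's own z axis and vertical below 0.12 rad and angle between each of down_a_mid, down_b_mid, down_c_mid's own z axis and vertical above 3.02 rad and distance between up_a_mid and up_b_mid above 0.015 m and distance between each of up_a_mid, up_b_mid and up_c_mid above 0.015 m and distance between down_a_mid and down_b_mid above 0.015 m and distance between each of down_a_mid, down_b_mid and down_c_mid above 0.015 m), for 0.3 s.
2. the cap sits upright over the arbor on the stack (all of step 1 and horizontal distance between cap_mid and arbor_root below 0.008 m and angle between cap_mid's own z axis and vertical below 0.1 rad and z of cap_mid in the frame of arbor_root between 0.056 and 0.084 m), for 0.3 s.
3. the held probe's tip rests on the green zero mark (distance between probe_tip and zero_mark below 0.009 m and contact force between probe and foot above 0.3 N and contact force between the fingers and probe above 1 N), for 0.2 s.
4. then the held probe's tip rests on the yellow mark of the cap (distance between probe_tip and cap_mark below 0.009 m and contact force between probe and cap above 0.3 N and contact force between the fingers and probe above 1 N), for 0.2 s.
At the end, for the whole second after the job is handed in: All washers present lie flat on the arbor (within 8 mm of its axis), each the way up it started, alternating (so washers of one kind are over 15 mm apart); the cap is upright on top (8 mm, 0.1 rad); the probe lies in its cradle, stylus down (20 mm along, 5 mm in height, 0.2 rad); all at rest (all of step 2 and horizontal distance between probe_mid and cradle_seat below 0.02 m and z of probe_mid in the frame of cradle_seat between 0.006 and 0.016 m and angle between probe_mid's own z axis and vertical below 0.15 rad and angle between the x axis of probe_mid and the x axis of cradle_seat, either way round below 0.2 rad and linear speed of each of up_a, up_b, up_c, down_a, down_b, down_c, cap, probe below 0.02 m/s); the robot touches nothing.
It fails at once if the jar is shifted by more than 50 mm or tipped (distance of jar from where it was at the start of the episode above 0.05 m or angle between jar's own z axis and vertical above 0.5 rad).
It fails at once if the beaker is shifted by more than 50 mm or tipped (distance of beaker from where it was at the start of the episode above 0.05 m or angle between beaker's own z axis and vertical above 0.5 rad).
Of up_a, up_b, up_c only 2 to 3 are there at a start; the rules pass over those that are not, and their reading is None.
Of down_a, down_b, down_c only 2 to 3 are there at a start; the rules pass over those that are not, and their reading is None.
At some moment in a run one of up_a, up_b, up_c, down_a, down_b, down_c, cap may be knocked a few centimetres aside while the robot is not near it.
It also fails if it takes over 210 s, if anything falls off the work surface, if the arm or the gripper's body presses on something with over 40 N, if the wrist force passes 120 N, or if a joint passes its speed limit or range.

### The arm

A 6-joint arm with a two-finger parallel gripper is mounted at the origin on the work surface. World frame = base frame: x ahead of the robot, y to its left, z up, the work surface at z = 0. Lengths are in m, angles in rad, forces in N, time in s.
With the tool pointing down it reaches from about 0.225 to 0.875 m from the base axis. Payload 3.4 kg.
Tool frame: the origin (TCP) lies between the finger pads; the fingertips stand bot.tcp_to_tips ahead of it and the grasp point (between the pads) lies 6 mm ahead of it (bot.tcp_to_tips is the distance from the TCP to the fingertips, in m); z points along the fingers, y is the line along which they close (so a half turn about z gives the same grasp; the last joint's range is limited). The gripper opens to 85 mm and grips with 20 to 120 N. Pads are 22 mm wide; open, the fingers measure 114 mm over their backs; the gripper's body (76 mm by 85 mm) begins 54 mm behind the grasp point. The pads swing forward as they close: fully open they stand 13 mm farther back than shut.
Start: joints at [1.003, 0.276, 1.505, -0, 1.361, -0.121], TCP at [0.248, 0.519, 0.256] pointing down, gripper open.
Joint ranges: [-2.89, 2.89], [-0.75, 2.08], [0.22, 2.7], [-1.18, 4.32], [0.11, 2.71], [-2.7, 2.7]. Speed limits (rad/s): [2.57, 2.57, 3.14, 3.14, 3.14, 3.14].

### API

Orientations are given as a unit quaternion [w, x, y, z].
In Python, from station import bot gives the robot as it stands.
- The arm moves only by the shell command python3 -m pendant 'ROWS' [OPENING] [FORCE]. ROWS is a JSON object of lists of equal length, an entry for each row: "xyz": the shift along the tool's x, y, z normalised to -1 to 1, where 1 is 0.12 m, a list of three; "delta_rot": the turn, a rotation vector about the tool's x, y, z normalised to -1 to 1, where 1 is 180 degrees, a list of three. A call has 1 to 10 rows; each row is the pose to reach, as a shift and turn from the pose commanded when the call began, along the tool's axes at that moment, turning the shorter way round; what a row does not reach only later rows make up. A row lasts 1/12 s, in which the tool goes at most 41.7 mm and 7.16 degrees, less where a joint would pass 70% of its speed; a pose out of reach is approached as far as the arm can. A call with a number of a shift or a turn outside -1 to 1 is refused whole. A call with a gripper value outside its range is refused whole. OPENING is the closure, from 0 (fully open) to 1 (shut), set as the call begins (- or left out, the last holds). The fingers move at their own pace and stop on an object; FORCE is the grip in N (left out, the last holds). Time passes only in rows, so rows that repeat a pose let the fingers close. It gives the time, the measured TCP pose, the force, the opening and the grip force at its end, in the units of the state.
- bot.state(): the state, without advancing time (a new reading comes with each control period).
- bot.get_image(name): name is "scene" or "top" or "wrist"; returns a dict with "pixels" (384x512x3 uint8, blue, green, red), "depth" (384x512 float32, m along the optical axis (not along the pixel's ray), 0 where there is no reading), "fov_y" (degrees; the focal length in pixels is half the picture's height over the tangent of half this angle, whatever the lens; pixels are square), "cx", "cy" (the principal point, pixels), "k1" (the pictures are not rectified: a ray, as slopes to the right and down, at radius r is drawn at 1 + k1 r^2 times it, then the intrinsics apply), "R" (3x3) and "t" (3): a world point X has camera coordinates R X + t. Camera axes: x right, y down, z forward; pixel columns grow to the right and rows downward; lengths in m; the calibration is good to about 2 mm. A picture is of the moment at which its call begins.
- bot.finish_job(): hands the job in; it is judged then, once.
The state is a dict: "clock": time; "joint_pos": joint angles; "qd": joint speeds; "joint_torque": joint torques, N m; "position": TCP position; "tcp_rot": TCP orientation; "force": force on the tool from outside, world axes, zero at the start; "moment": the same for the moment, N m; "gripper_width": finger opening in m; "finger_force": force on a finger pad.
Only numpy, scipy, OpenCV 4.12 (cv2) and the standard library are available. Lean on these libraries where they do the work, as an engineer would, in place of code of your own. Each camera call takes 0.05 s, during which the arm holds its last target. There are 200 camera calls.

## Working session

There is one attempt and no reset: what is moved stays moved. The work goes in short steps, Python scripts to look and compute and a shell command to move; the robot and the scene stay as the last step left them, time stands still between calls to the robot, and variables do not carry over. Pictures are saved under pics/ and viewed, at most 14 in all, crops included, and the job is handed in when it is done.

```bash
ls; mkdir -p pics; cat > h.py <<'E'
import numpy as np, cv2, json
from station import bot
def grab(n):
    return bot.get_image(n)
def K(im):
    h=im["pixels"].shape[0]; return h/2/np.tan(np.radians(im["fov_y"])/2)
def rays(im,uv):
    uv=np.atleast_2d(np.float64(uv)); f=K(im)
    d=(uv-[im["cx"],im["cy"]])/f; u=d.copy()
    for _ in range(20): u=d/(1+im["k1"]*(u**2).sum(1,keepdims=True))
    return np.c_[u,np.ones(len(u))]
def onplane(im,uv,z):
    r=rays(im,uv)@im["R"]; c=-im["R"].T@im["t"]
    return c+r*((z-c[2])/r[:,2])[:,None]
def cloud(im):
    h,w=im["depth"].shape; v,u=np.mgrid[:h,:w]
    r=rays(im,np.c_[u.ravel(),v.ravel()])*im["depth"].ravel()[:,None]
    return ((r-im["t"])@im["R"]).reshape(h,w,3)
def proj(im,X):
    c=np.atleast_2d(X)@im["R"].T+im["t"]; s=c[:,:2]/c[:,2:]
    return s*(1+im["k1"]*(s**2).sum(1,keepdims=True))*K(im)+[im["cx"],im["cy"]]
E
python3 - <<'E'
from h import *
for n in("top","scene"):
    im=grab(n); cv2.imwrite(f"pics/{n}0.png",im["pixels"]); np.save(f"{n}0.npy",im,allow_pickle=True)
    print(n,im["fov_y"],im["k1"],-im["R"].T@im["t"],im["R"].round(2).tolist())
print(bot.state(),bot.tcp_to_tips)
E
```

```text
pics
top 42.853527438418105 0.06751779980847994 [ 0.42563524 -0.16828777  1.59446104] [[0.03, -1.0, 0.0], [-1.0, -0.03, -0.06], [0.06, -0.0, -1.0]]
scene 46.66859899983066 -0.17608688169341324 [1.12350193 0.4814244  1.18259922] [[-0.73, 0.69, -0.01], [0.54, 0.57, -0.62], [-0.42, -0.46, -0.78]]
{'clock': 0.1, 'joint_pos': array([ 1.00299708e+00,  2.76545997e-01,  1.50603226e+00,  4.80646773e-05,
        1.36067797e+00, -1.21006660e-01]), 'qd': array([-0.00140225, -0.00260008, -0.00291816,  0.00132651,  0.00042623,
       -0.00036098]), 'joint_torque': array([ 2.46463729e-03, -4.17697370e+01, -2.46407425e+01, -2.06524514e-04,
        5.76127495e-03,  8.38425564e-06]), 'position': array([0.24820367, 0.51819369, 0.25550779]), 'tcp_rot': array([-3.02958840e-04,  2.21547624e-01,  9.75149198e-01, -7.75005085e-04]), 'force': array([-0.29905577, -0.05563707,  0.22022512]), 'moment': array([-0.03260348, -0.00719448,  0.0024153 ]), 'finger_force': 0.0, 'gripper_width': 0.08547680216951715} 0.025
```

View pics/top0.png

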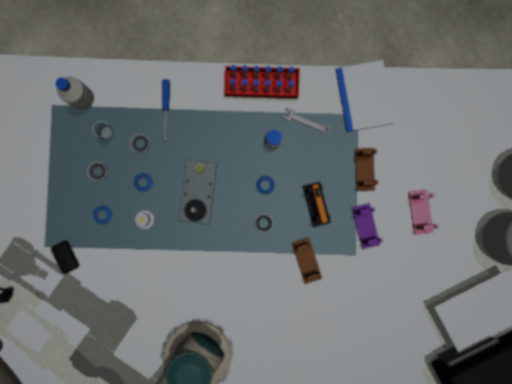

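View pics/scene0.png

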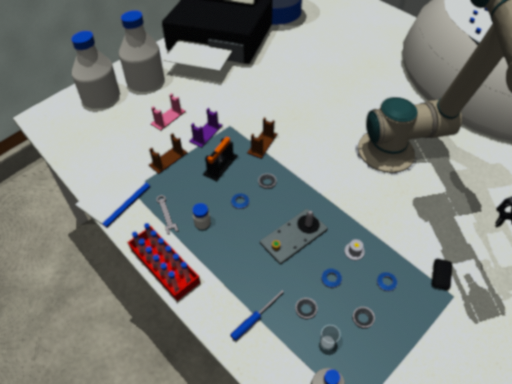

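The pictures show six washers and where everything else is, in top-view pixels:
- **Crown-up washers (blue):** about (143,182), (102,214) and (265,185).
- **Crown-down washers:** (97,171), (140,143) and (264,223).
- **Other parts:** cap (145,219), arbor (196,210), foot (199,168), probe in the black cradle (317,204).
- **Bystanders:** jar (273,139), beaker (103,130).

```bash
python3 - <<'E'
from h import *
im=np.load("top0.npy",allow_pickle=True).item(); P=cloud(im); bgr=im["pixels"]
mat=np.median(bgr[110:245,60:350].reshape(-1,3),0)
print("mat",mat,"mat z",np.median(P[230:240,110:330,2]))
diff=(np.abs(bgr.astype(int)-mat).max(2)>28).astype(np.uint8)
obj=dict(upA=(143,182),upB=(102,214),upC=(265,185),dnA=(97,171),dnB=(140,143),dnC=(264,223),cap=(145,219))
for k,(u,v) in obj.items():
    m=np.zeros_like(diff); m[v-15:v+16,u-15:u+16]=diff[v-15:v+16,u-15:u+16]
    c=max(cv2.findContours(m,cv2.RETR_EXTERNAL,cv2.CHAIN_APPROX_NONE)[0],key=cv2.contourArea)
    (x,y),r=cv2.minEnclosingCircle(c); h=cv2.convexHull(c); M=cv2.moments(h); cc=(M["m10"]/M["m00"],M["m01"]/M["m00"])
    p=onplane(im,cc,.006)[0]; print(k,np.round(cc,1),round(r,1),"xy",p[:2].round(4),"zmax",P[v-12:v+13,u-12:u+13,2].max().round(3))
def box(m,name,z):
    c=max(cv2.findContours(m.astype(np.uint8),cv2.RETR_EXTERNAL,cv2.CHAIN_APPROX_NONE)[0],key=cv2.contourArea)
    b=cv2.minAreaRect(c); q=onplane(im,cv2.boxPoints(b),z); print(name,q[:,:2].round(3).tolist(),"c",q[:,:2].mean(0).round(4))
sub=P[150:235,170:225,2]; m=np.zeros(diff.shape,bool); m[150:235,170:225]=sub>.009; box(m,"plate",.015)
m[:]=0; m[150:235,170:225]=sub>.055; v,u=np.nonzero(m); print("arbor",P[m][:,:2].mean(0) if m.any() else 0,P[150:235,170:225,2].max(), onplane(im,[(196,210)],.075))
hsv=cv2.cvtColor(bgr,cv2.COLOR_BGR2HSV); h,s,vv=cv2.split(hsv)
m=np.zeros(diff.shape,bool); m[175:235,295:340]=((h<20)&(s>140)&(vv>110))[175:235,295:340]; box(m,"probe",.092); print(np.median(P[m][:,2]))
m=np.zeros(diff.shape,bool); m[150:182,185:212]=((h>20)&(h<80)&(s>90))[150:182,185:212]; v,u=np.nonzero(m); print("foot",u.mean(),v.mean(),onplane(im,[(u.mean(),v.mean())],.035),np.median(P[m][:,2]))
big=cv2.resize(bgr[100:250,40:350],None,fx=2.58,fy=2.58,interpolation=cv2.INTER_CUBIC); cv2.imwrite("pics/topcrop.png",big)
w=grab("wrist"); print("wrist cam",-w["R"].T@w["t"],w["R"].round(2).tolist(),w["fov_y"])
E
```

```text
mat [96. 91. 74.] mat z 0.002091990190626565
upA [142.5 181.7] 9.0 xy [0.5462 0.1955] zmax 1.594
upB [101.9 214.4] 9.4 xy [0.4367 0.3205] zmax 1.594
upC [264.9 184.6] 8.7 xy [ 0.5483 -0.2014] zmax 1.594
dnA [ 97.  170.8] 7.9 xy [0.577  0.3427] zmax 1.594
dnB [139.7 143.2] 7.9 xy [0.6712 0.2096] zmax 1.594
dnC [263.4 222.9] 7.7 xy [ 0.4238 -0.2002] zmax 1.594
cap [144.3 219.1] 9.5 xy [0.4253 0.1848] zmax 1.594
plate [[0.421, 0.076], [0.624, 0.056], [0.613, -0.046], [0.41, -0.025]] c [0.517  0.0154]
arbor [ 0.44713526 -0.04177525] 1.5944610392716112 [[0.45786111 0.0113505  0.075     ]]
probe [[0.505, -0.357], [0.51, -0.371], [0.437, -0.392], [0.433, -0.378]] c [ 0.4712 -0.3745]
0.09350522359262511
foot 199.3695652173913 167.8913043478261 [[0.59355735 0.01014706 0.035     ]] 0.03724782449566302
wrist cam [0.18321196 0.54903973 0.37267543] [[0.43, 0.9, -0.0], [0.87, -0.41, 0.28], [0.26, -0.12, -0.96]] 70.10609429709473
```

View pics/topcrop.png

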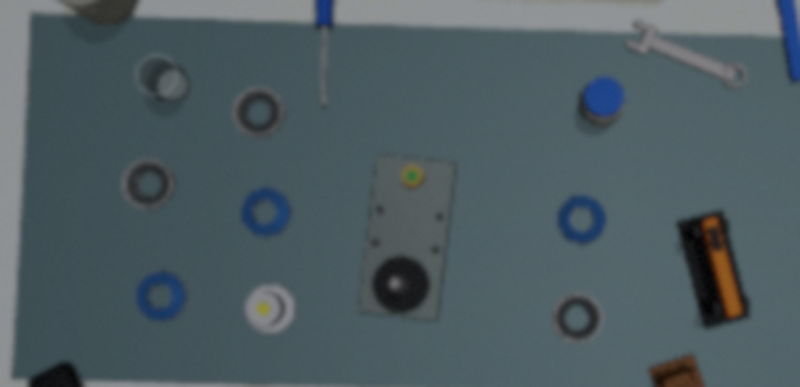

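```bash
cat >> h.py <<'E'
def find(kind,near,tag=None,z=None,d=.062):
    """circle on the table seen from the wrist: kind up/down/cap; prints centre, fitted diameter, tool shift"""
    im=grab("wrist"); b=im["pixels"]; hsv=cv2.cvtColor(b,cv2.COLOR_BGR2HSV); h,s,v=[x.astype(int) for x in cv2.split(hsv)]
    z={"up":.006,"down":.010,"cap":.006}[kind] if z is None else z
    c0=proj(im,[*near,z])[0]; H,W=v.shape; vv,uu=np.mgrid[:H,:W]; rad=np.hypot(uu-c0[0],vv-c0[1])
    pxmm=np.linalg.norm(proj(im,[near[0]+.01,near[1],z])[0]-c0)/10
    win=rad<pxmm*60
    mat=np.median(b[win],0)
    if kind=="up": m=(h>100)&(h<125)&(s>130)
    else: m=(np.abs(b.astype(int)-mat).max(2)>30)
    m=(m&win).astype(np.uint8)
    if tag: cv2.imwrite(f"pics/{tag}.png",b); cv2.imwrite(f"pics/{tag}_m.png",m*255)
    c=max(cv2.findContours(cv2.morphologyEx(m,cv2.MORPH_CLOSE,np.ones((3,3))),cv2.RETR_EXTERNAL,cv2.CHAIN_APPROX_NONE)[0],key=lambda q:cv2.contourArea(cv2.convexHull(q)))
    p=onplane(im,cv2.convexHull(c)[:,0].astype(float),z)[:,:2]
    p=onplane(im,c[:,0].astype(float),z)[:,:2]
    A=np.c_[2*p,np.ones(len(p))]; 
    for _ in range(4):
        sol=np.linalg.lstsq(A,(p**2).sum(1),rcond=None)[0]; r=np.sqrt(sol[2]+sol[:2]@sol[:2])
        e=np.abs(np.hypot(*(p-sol[:2]).T)-r); k=e<max(.0015,2*np.median(e)); p,A=p[k],A[k]
    print(kind,"centre",sol[:2].round(4),"diam",round(2*r*1000,1),"px",c0.round(),"resid mm",round(1000*e.mean(),2)); shift(*sol[:2])
    return sol[:2]
def shift(x,y,z=None):
    s=bot.state(); w,a,b,c=s["tcp_rot"]
    from scipy.spatial.transform import Rotation as R
    r=R.from_quat([a,b,c,w]); p=s["position"]; d=np.array([x,y,p[2] if z is None else z])-p
    print("tcp",p.round(4),"t",round(s["clock"],1),"F",s["force"].round(1),"w",round(s["gripper_width"],4),"tool-x",r.as_matrix()[:,0].round(3),"tool-z",r.as_matrix()[:,2].round(3),"shift",(r.inv().apply(d)/.12).round(3))
E
python3 -m pendant '{"xyz":[[0,0,0],[0,0,0],[0,0,0],[0,0,0],[0,0,0]],"delta_rot":[[0,0,-0.04],[0,0,-0.08],[0,0,-0.12],[0,0,-0.142],[0,0,-0.142]]}' 0
python3 -m pendant '{"xyz":[[-0.3,-0.3,0],[-0.6,-0.6,0],[-0.9,-0.9,0],[-0.9,-0.9,0]],"delta_rot":[[0,0,0],[0,0,0],[0,0,0],[0,0,0]]}'
python3 -m pendant '{"xyz":[[-0.3,-0.3,0],[-0.6,-0.6,0],[-0.67,-0.75,0],[-0.67,-0.75,0],[-0.67,-0.75,0]],"delta_rot":[[0,0,0],[0,0,0],[0,0,0],[0,0,0],[0,0,0]]}'
python3 -c "
from h import *
find('up',(.4367,.3205),'w1')"
```

```text
clock: 0.57
position: [0.2484, 0.5184, 0.256]
tcp_rot: [-0.0, -0.0, 1.0, -0.0]
force: [-0.0, -0.4, 0.4]
gripper_width: 0.0856
finger_force: 0.0
clock: 0.9
position: [0.3581, 0.4081, 0.2561]
tcp_rot: [0.001, 0.002, 1.0, -0.001]
force: [0.7, 0.0, -1.6]
gripper_width: 0.0855
finger_force: 0.0
clock: 1.32
position: [0.4378, 0.3188, 0.2561]
tcp_rot: [-0.0, 0.003, 1.0, -0.0]
force: [0.4, 0.2, 0.3]
gripper_width: 0.0854
finger_force: 0.0
up centre [0.4375 0.3213] diam 58.8 px [259. 165.] resid mm 0.34
tcp [0.4368 0.32   0.2561] t 1.4 F [-0.3  0.3  0.3] w 0.0852 tool-x [-1.     0.004  0.001] tool-z [-0.001  0.    -1.   ] shift [-0.005  0.01  -0.   ]
```

View pics/w1.png

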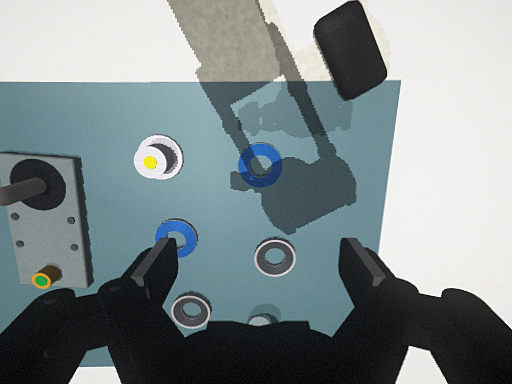

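The wrist view shows the crown-up washer at pixel (259,165), the cap at (155,160), and the arbor and foot at the left. I'll descend.

```bash

python3 -m pendant '{"xyz":[[-0.003,0.01,0.3],[-0.003,0.01,0.6],[-0.003,0.01,0.9],[-0.003,0.01,0.95],[-0.003,0.01,0.95]],"delta_rot":[[0,0,0],[0,0,0],[0,0,0],[0,0,0],[0,0,0]]}' | head -2
python3 -m pendant '{"xyz":[[0,0,0.3],[0,0,0.6],[0,0,0.89],[0,0,0.89],[0,0,0.89]],"delta_rot":[[0,0,0],[0,0,0],[0,0,0],[0,0,0],[0,0,0]]}'
python3 -m pendant '{"xyz":[[0,0,0],[0,0,0],[0,0,0],[0,0,0]],"delta_rot":[[0,0,0],[0,0,0],[0,0,0],[0,0,0]]}' 0.32 40
python3 -c "
from h import *
cv2.imwrite('pics/w2.png',grab('wrist')['pixels'])"
```

```text
clock: 1.78
position: [0.4345, 0.3219, 0.1402]
clock: 2.2
position: [0.4372, 0.3225, 0.0363]
tcp_rot: [-0.0, 0.0, 1.0, -0.0]
force: [1.1, -0.0, 1.3]
gripper_width: 0.0857
finger_force: 0.0
clock: 2.53
position: [0.4382, 0.3224, 0.0375]
tcp_rot: [0.002, 0.0, 1.0, 0.001]
force: [-0.8, 0.5, 0.1]
gripper_width: 0.0579
finger_force: 0.0
```

View pics/w2.png

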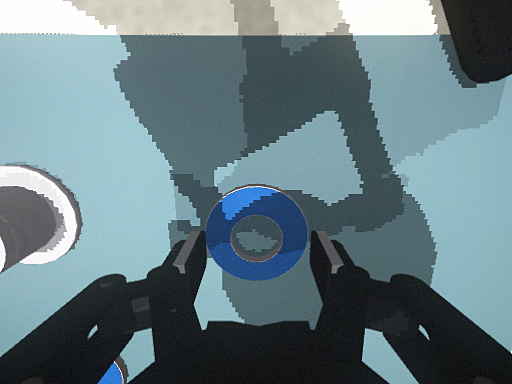

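Fingers are centred but still above the washer (pixel 257,232). I'll reopen and go lower, watching the force.

```bash

python3 -m pendant '{"xyz":[[0,0,0],[0,0,0],[0,0,0.02],[0,0,0.06],[0,0,0.06]],"delta_rot":[[0,0,0],[0,0,0],[0,0,0],[0,0,0],[0,0,0]]}' 0 | grep -E "pos|force|width"
python3 -m pendant '{"xyz":[[0,0,0.02],[0,0,0.03],[0,0,0.03]],"delta_rot":[[0,0,0],[0,0,0],[0,0,0]]}' | grep -E "pos|force"
python3 -m pendant '{"xyz":[[0,0,0],[0,0,0],[0,0,0],[0,0,0],[0,0,0]],"delta_rot":[[0,0,0],[0,0,0],[0,0,0],[0,0,0],[0,0,0]]}' 0.35 40| grep -E "pos|force|width"
```

```text
position: [0.4365, 0.3213, 0.0273]
force: [-0.2, -0.2, -0.3]
gripper_width: 0.0857
finger_force: 0.0
position: [0.4368, 0.3215, 0.0242]
force: [0.1, 0.0, 0.2]
finger_force: 0.0
position: [0.4372, 0.3217, 0.0257]
force: [-0.7, -0.9, 6.2]
gripper_width: 0.0574
finger_force: 41.2
```

```bash

python3 -m pendant '{"xyz":[[0,0,-0.1],[0,0,-0.3],[0,0,-0.5],[0,0,-0.5]],"delta_rot":[[0,0,0],[0,0,0],[0,0,0],[0,0,0]]}' 0.5 60| grep -E "pos|force|width"
python3 -c "
from h import *
cv2.imwrite('pics/w3.png',grab('wrist')['pixels'])"
```

```text
position: [0.4397, 0.3232, 0.0887]
force: [1.1, 0.2, -0.1]
gripper_width: 0.0554
finger_force: 63.6
```

View pics/w3.png

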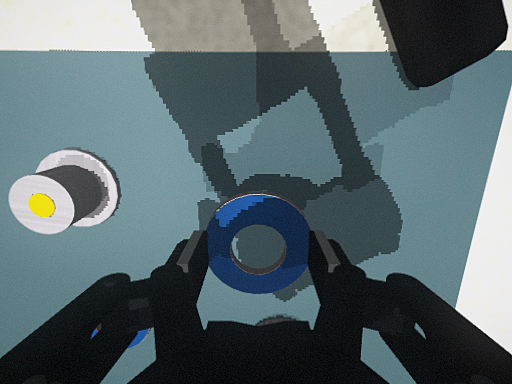

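The washer is held at (259,243). I'll carry it towards the stand and measure the arbor.

```bash

python3 -m pendant '{"xyz":[[0,0,-0.3],[0,-0.3,-0.6],[-0.05,-0.6,-0.9],[-0.1,-0.9,-0.92],[-0.12,-1,-0.92]],"delta_rot":[[0,0,0],[0,0,0],[0,0,0],[0,0,0],[0,0,0]]}' >/dev/null
python3 -m pendant '{"xyz":[[0,-0.3,0],[0,-0.6,0],[0,-0.9,0],[0,-1,0],[0,-1,0],[0,-1,0]],"delta_rot":[[0,0,0],[0,0,0],[0,0,0],[0,0,0],[0,0,0],[0,0,0]]}' | grep -E "pos|force|width"
python3 -c "
from h import *
im=grab('wrist');np.save('w4.npy',im,allow_pickle=True)
cv2.imwrite('pics/w4.png',im['pixels']); print(proj(im,[[.457,.0213,.015],[.457,.0213,.08],[.592,.009,.035]]))"
```

```text
position: [0.4507, 0.0812, 0.1941]
force: [-0.5, -0.1, -1.5]
gripper_width: 0.0555
finger_force: 64.3
[[204.42947484 183.92022161]
 [190.86707541 202.58455708]
 [197.2993598  298.39397238]]
```

View pics/w4.png

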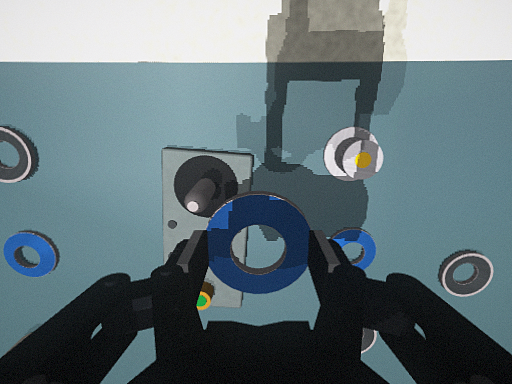

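Arbor tip is at about (193,206), its dark base disc at (206,185), the green mark at (204,300).

```bash
python3 -c "
from h import *
im=np.load('w4.npy',allow_pickle=True).item(); b=im['pixels']; hsv=cv2.cvtColor(b,cv2.COLOR_BGR2HSV); h,s,v=cv2.split(hsv)
def cen(m,r):
    q=np.zeros(m.shape,np.uint8); y0,y1,x0,x1=r; q[y0:y1,x0:x1]=m[y0:y1,x0:x1]
    n,l,st,c=cv2.connectedComponentsWithStats(q); i=1+st[1:,4].argmax(); print(st[i]); return c[i]
a=cen(v>150,(195,218,182,204)); print(a,onplane(im,[a],.08))
g=cen((h>45)&(h<85)&(s>120),(285,315,190,220)); print(g,onplane(im,[g],.035))
d=cen(v<70,(150,222,168,212)); print(d, onplane(im,[d,(st:=(206,185))],.015))
m=((v<75)&(np.hypot(*(np.mgrid[:384,:512]-np.array([185,206])[:,None,None]))<40)).astype(np.uint8)
c=max(cv2.findContours(m,0,1)[0],key=cv2.contourArea); p=onplane(im,c[:,0].astype(float),.015); print(p.min(0),p.max(0))
shift(.457,.0213)
"
```

```text
[182 207  22  11  96]
[188.07291667 214.17708333] [[0.4680234  0.01800518 0.08      ]]
[196 295  10  11  81]
[200.72839506 300.75308642] [[0.59531074 0.01286396 0.035     ]]
[ 174  156   38   62 1422]
[195.16947961 181.46132208] [[0.45414053 0.01114604 0.015     ]
 [0.45825456 0.02298543 0.015     ]]
[ 0.42563202 -0.01307877  0.015     ] [0.49668654 0.06654063 0.015     ]
tcp [0.4508 0.0819 0.1943] t 5.0 F [-0.3 -0.1 -1.6] w 0.0555 tool-x [-1.     0.002  0.002] tool-z [-0.002  0.001 -1.   ] shift [-0.052 -0.505 -0.001]
```

```bash
cat >> h.py <<'E'
def held(kind,tipz=.019,im=None):
    "centre of the held washer relative to the TCP (world axes)"
    s=bot.state()["position"]; im=im or grab("wrist"); b=im["pixels"]; h,sa,v=cv2.split(cv2.cvtColor(b,cv2.COLOR_BGR2HSV))
    c0=proj(im,s-[0,0,tipz])[0]; vv,uu=np.mgrid[:384,:512]; 
    m=((np.hypot(uu-c0[0],vv-c0[1])<62)&((h>100)&(h<125)&(sa>120) if kind=="up" else (v>120)&(sa<60))).astype(np.uint8)
    n,l,st,_=cv2.connectedComponentsWithStats(m); m=(l==1+st[1:,4].argmax()).astype(np.uint8)
    hull=cv2.convexHull(np.argwhere(m)[:,::-1].astype(np.int32)); e=cv2.fitEllipse(hull)
    p=onplane(im,[e[0]],s[2]-tipz)[0]; print("held",np.round(e[0],1),np.round(e[1],1),"offset",(p-s).round(4))
E
python3 -c "
from h import *
held('up',.019,np.load('w4.npy',allow_pickle=True).item()); shift(.459,.0235)"
```

```text
held [257.6 243.9] [ 98.9 108.4] offset [-0.002  -0.0012 -0.019 ]
tcp [0.4508 0.0819 0.1943] t 5.0 F [-0.3 -0.1 -1.6] w 0.0555 tool-x [-1.     0.002  0.002] tool-z [-0.002  0.001 -1.   ] shift [-0.069 -0.487 -0.001]
```

```bash

python3 -m pendant '{"xyz":[[-0.04,-0.25,0],[-0.08,-0.483,0],[-0.08,-0.483,0.2],[-0.08,-0.483,0.5],[-0.08,-0.483,0.8],[-0.08,-0.483,0.8],[-0.08,-0.483,0.8]],"delta_rot":[[0,0,0],[0,0,0],[0,0,0],[0,0,0],[0,0,0],[0,0,0],[0,0,0]]}' | grep -E "pos|^force|width"
python3 -m pendant '{"xyz":[[0,0,0.15],[0,0,0.3],[0,0,0.4],[0,0,0.44],[0,0,0.44]],"delta_rot":[[0,0,0],[0,0,0],[0,0,0],[0,0,0],[0,0,0]]}' | grep -E "pos|^force|width"
```

```text
position: [0.4594, 0.0249, 0.0977]
force: [-0.2, 0.6, -1.0]
gripper_width: 0.0556
position: [0.4619, 0.0242, 0.0471]
force: [0.9, 0.4, -1.3]
gripper_width: 0.0554
```

```bash

python3 -m pendant '{"xyz":[[0,0,0.03],[0,0,0.03],[0,0,0.03],[0,0,0.03],[0,0,0.03]],"delta_rot":[[0,0,0],[0,0,0],[0,0,0],[0,0,0],[0,0,0]]}' | grep -E "pos|^force|width"
python3 -m pendant '{"xyz":[[0,0,0],[0,0,0],[0,0,0],[0,0,-0.3],[0,0,-0.6],[0,0,-0.9],[0,0,-0.95]],"delta_rot":[[0,0,0],[0,0,0],[0,0,0],[0,0,0],[0,0,0],[0,0,0],[0,0,0]]}' 0 | grep -E "pos|^force|width"
python3 -m pendant '{"xyz":[[0,0,-0.2],[0.05,-0.2,-0.4],[0.15,-0.5,-0.4],[0.3,-0.85,-0.4],[0.3,-0.95,-0.4],[0.3,-0.95,-0.4]],"delta_rot":[[0,0,0],[0,0,0],[0,0,0],[0,0,0],[0,0,0],[0,0,0]]}' | grep -E "pos|^force|width"
python3 -m pendant '{"xyz":[[0,-0.3,0],[0,-0.6,0],[0,-0.91,0],[0,-0.91,0],[0,-0.91,0]],"delta_rot":[[0,0,0],[0,0,0],[0,0,0],[0,0,0],[0,0,0]]}' | grep -E "pos|^force|width"
python3 -c "
from h import *
find('down',(.4238,-.2002),'w5')
im=grab('wrist');np.save('w5.npy',im,allow_pickle=True)"
```

```text
position: [0.4613, 0.0236, 0.0432]
force: [-0.7, 0.2, -1.0]
gripper_width: 0.0553
position: [0.4645, 0.0234, 0.1622]
force: [1.6, 0.1, 0.1]
gripper_width: 0.0854
position: [0.4241, -0.0932, 0.2046]
force: [0.6, -0.2, 1.1]
gripper_width: 0.0853
position: [0.4251, -0.2002, 0.2041]
force: [0.4, 0.5, 0.1]
gripper_width: 0.0854
down centre [ 0.4288 -0.2001] diam 114.3 px [258. 174.] resid mm 0.31
tcp [ 0.4247 -0.1989  0.204 ] t 8.0 F [ 0.3  0.4 -0.3] w 0.0854 tool-x [-1.     0.002  0.001] tool-z [-0.001  0.002 -1.   ] shift [-0.034 -0.01  -0.   ]
```

View pics/w5.png

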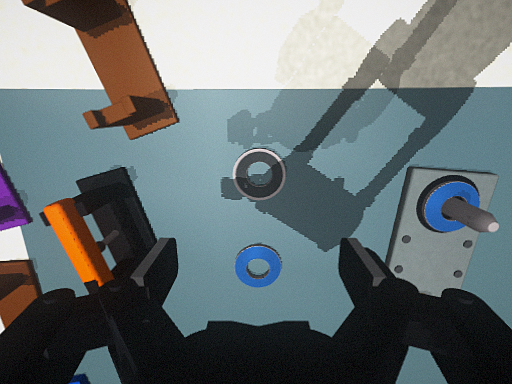

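Washer 1 lies flat on the arbor (450,205). The next down washer is at (260,174), but the arm's shadow confuses the mask, so I'll switch it to saturation.

```bash
sed -i 's/else: m=(np.abs.*/else: m=(s<np.median(s[win])-28)\&(rad<pxmm*45)/' h.py
python3 -c "
from h import *
import h
im=np.load('w5.npy',allow_pickle=True).item(); h.grab=lambda n:im
hs=cv2.cvtColor(im['pixels'],cv2.COLOR_BGR2HSV); print(hs[174,[200,238,245,260,300],1])
find('down',(.4238,-.2002)); find('up',(.5483,-.2014))"
```

```text
[57 41 34 55 70]
down centre [ 0.4246 -0.1993] diam 61.3 px [257. 174.] resid mm 0.28
tcp [ 0.4246 -0.1982  0.2041] t 8.0 F [-0.3  0.4 -1.5] w 0.0851 tool-x [-1.     0.001  0.001] tool-z [-0.001  0.002 -1.   ] shift [ 0.    -0.009 -0.   ]
up centre [ 0.5492 -0.2014] diam 59.1 px [256. 267.] resid mm 0.32
tcp [ 0.4246 -0.1982  0.2041] t 8.0 F [-0.3  0.4 -1.5] w 0.0851 tool-x [-1.     0.001  0.001] tool-z [-0.001  0.002 -1.   ] shift [-1.038e+00 -2.600e-02 -1.000e-03]
```

```bash

python3 -m pendant '{"xyz":[[0,-0.01,0.3],[0,-0.01,0.6],[0,-0.01,0.9],[0,-0.01,0.9]],"delta_rot":[[0,0,0],[0,0,0],[0,0,0],[0,0,0]]}' 0| grep -E "pos|^force"
python3 -m pendant '{"xyz":[[0,0,0.3],[0,0,0.5],[0,0,0.56],[0,0,0.56]],"delta_rot":[[0,0,0],[0,0,0],[0,0,0],[0,0,0]]}' | grep -E "pos|^force"
python3 -m pendant '{"xyz":[[0,0,0],[0,0,0],[0,0,0],[0,0,0],[0,0,0]],"delta_rot":[[0,0,0],[0,0,0],[0,0,0],[0,0,0],[0,0,0]]}' 0.5 60| grep -E "pos|force|width"
python3 -m pendant '{"xyz":[[0,0,-0.2],[0,0,-0.5],[0,0,-0.8],[0,0,-1],[0,0,-1]],"delta_rot":[[0,0,0],[0,0,0],[0,0,0],[0,0,0],[0,0,0]]}' | grep -E "pos|^force"
python3 -m pendant '{"xyz":[[0,0.3,-0.2],[-0.1,0.6,-0.42],[-0.2,0.93,-0.42],[-0.29,0.93,-0.42],[-0.29,0.93,-0.42]],"delta_rot":[[0,0,0],[0,0,0],[0,0,0],[0,0,0],[0,0,0]]}' | grep -E "pos|force|width"
python3 -m pendant '{"xyz":[[0,0.3,0],[0,0.6,0],[0,0.93,0],[0,0.93,0],[0,0.93,0]],"delta_rot":[[0,0,0],[0,0,0],[0,0,0],[0,0,0],[0,0,0]]}' | grep -E "pos|force|width"
python3 -c "
from h import *
im=grab('wrist'); np.save('w6.npy',im,allow_pickle=True); cv2.imwrite('pics/w6.png',im['pixels']); held('down',.015,im); shift(.46,.0235)"
```

```text
position: [0.4205, -0.196, 0.0915]
force: [-1.8, 0.6, -1.1]
position: [0.4243, -0.1993, 0.0292]
force: [0.1, 0.9, -0.3]
position: [0.4268, -0.2026, 0.0326]
force: [-2.2, -1.8, 13.6]
gripper_width: 0.0425
finger_force: 6.7
position: [0.4281, -0.2029, 0.156]
force: [0.7, -0.5, 0.2]
position: [0.4616, -0.0874, 0.2009]
force: [0.3, 0.6, -0.5]
gripper_width: 0.0429
finger_force: 0.0
position: [0.4589, 0.0231, 0.1994]
force: [0.1, -0.8, -0.2]
gripper_width: 0.0424
finger_force: 0.0
held [246.1 252.9] [ 92.8 112.6] offset [ 0.0012 -0.0056 -0.015 ]
tcp [0.4592 0.022  0.1995] t 10.4 F [0.6 0.1 0.5] w 0.043 tool-x [-1.    -0.001  0.001] tool-z [-0.001 -0.001 -1.   ] shift [-0.007  0.013 -0.   ]
```

View pics/w6.png

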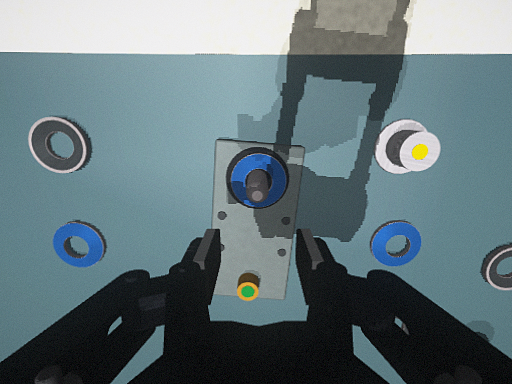

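That grasp slipped off the top of the rim, so the tips are only about 20 mm ahead of the TCP at this opening. The washer is still at (60,145), and the arbor tip is at (258,194). I'll remeasure from this picture and go 5 mm lower.

```bash

python3 -c "
from h import *
import h
im=np.load('w6.npy',allow_pickle=True).item(); h.grab=lambda n:im
find('down',(.4266,-.2002)); find('up',(.459,.0235),z=.021); print('arbor tip',onplane(im,[(258,195)],.08), 'green',onplane(im,[(248,291)],.035)); find('up',(.5462,.1955)); find('down',(.577,.3427))"
python3 -m pendant '{"xyz":[[0,-0.3,0],[0.1,-0.6,0],[0.2,-0.95,0],[0.26,-0.95,0],[0.26,-0.95,0]],"delta_rot":[[0,0,0],[0,0,0],[0,0,0],[0,0,0],[0,0,0]]}' 0| grep -E "pos|^force"
python3 -m pendant '{"xyz":[[0,-0.3,0],[0,-0.6,0.2],[0,-0.91,0.4],[0,-0.91,0.4],[0,-0.91,0.4]],"delta_rot":[[0,0,0],[0,0,0],[0,0,0],[0,0,0],[0,0,0]]}' 0| grep -E "pos|^force"
python3 -c "
from h import *
find('down',(.4266,-.2002))"
```

```text
down centre [ 0.4249 -0.1978] diam 62.9 px [ 56. 147.] resid mm 0.62
tcp [0.4592 0.022  0.1995] t 10.4 F [0.6 0.1 0.5] w 0.043 tool-x [-1.    -0.001  0.001] tool-z [-0.001 -0.001 -1.   ] shift [ 0.287 -1.831  0.002]
up centre [0.4617 0.023 ] diam 59.4 px [259. 178.] resid mm 0.28
tcp [0.4592 0.022  0.1995] t 10.4 F [0.6 0.1 0.5] w 0.043 tool-x [-1.    -0.001  0.001] tool-z [-0.001 -0.001 -1.   ] shift [-0.021  0.009 -0.   ]
arbor tip [[0.45999456 0.02285059 0.08      ]] green [[0.59444678 0.01140964 0.035     ]]
up centre [0.5468 0.1958] diam 59.3 px [396. 244.] resid mm 0.32
tcp [0.4592 0.022  0.1995] t 10.4 F [0.6 0.1 0.5] w 0.043 tool-x [-1.    -0.001  0.001] tool-z [-0.001 -0.001 -1.   ] shift [-0.732  1.448 -0.002]
down centre [0.5747 0.3356] diam 60.3 px [512. 269.] resid mm 1.05
tcp [0.4592 0.022  0.1995] t 10.4 F [0.6 0.1 0.5] w 0.043 tool-x [-1.    -0.001  0.001] tool-z [-0.001 -0.001 -1.   ] shift [-0.965  2.613 -0.004]
position: [0.4263, -0.0949, 0.1995]
force: [0.4, 0.2, -0.8]
position: [0.4276, -0.2019, 0.1503]
force: [-0.8, -0.1, -0.5]
down centre [ 0.4246 -0.1992] diam 61.3 px [260. 187.] resid mm 0.24
tcp [ 0.4279 -0.2008  0.1512] t 11.3 F [-0.5  0.3 -0.2] w 0.0855 tool-x [-1.     0.003  0.002] tool-z [-0.002  0.002 -1.   ] shift [0.027 0.013 0.   ]
```

```bash

python3 -m pendant '{"xyz":[[0.027,0.013,0.3],[0.027,0.013,0.6],[0.027,0.013,0.85],[0.027,0.013,0.85]],"delta_rot":[[0,0,0],[0,0,0],[0,0,0],[0,0,0]]}' 0| grep -E "pos|^force"
python3 -m pendant '{"xyz":[[0,0,0.1],[0,0,0.2],[0,0,0.21],[0,0,0.21]],"delta_rot":[[0,0,0],[0,0,0],[0,0,0],[0,0,0]]}' | grep -E "pos|^force"
python3 -m pendant '{"xyz":[[0,0,0],[0,0,0],[0,0,0],[0,0,0],[0,0,0]],"delta_rot":[[0,0,0],[0,0,0],[0,0,0],[0,0,0],[0,0,0]]}' 0.45 60| grep -E "pos|force|width"
```

```text
position: [0.4221, -0.1956, 0.0465]
force: [-0.9, 0.8, -0.3]
position: [0.4258, -0.1986, 0.0259]
force: [0.7, -0.4, -0.2]
position: [0.4261, -0.1993, 0.0271]
force: [-1.7, 2.9, 15.3]
gripper_width: 0.0574
finger_force: 60.6
```

```bash

python3 -m pendant '{"xyz":[[0,0,-0.2],[0,0,-0.5],[0,0,-0.8],[0,0,-1],[0,0,-1]],"delta_rot":[[0,0,0],[0,0,0],[0,0,0],[0,0,0],[0,0,0]]}' | grep -E "pos|force|width"
python3 -m pendant '{"xyz":[[0,0.3,-0.1],[-0.1,0.6,-0.3],[-0.2,0.93,-0.4],[-0.29,0.93,-0.4],[-0.29,0.93,-0.4]],"delta_rot":[[0,0,0],[0,0,0],[0,0,0],[0,0,0],[0,0,0]]}' | grep -E "pos|force|width"
python3 -c "
from h import *
im=grab('wrist'); np.save('w7.npy',im,allow_pickle=True); cv2.imwrite('pics/w7.png',im['pixels']); held('down',.014,im); shift(.46,.023)"
```

```text
position: [0.4282, -0.2011, 0.1505]
force: [-0.0, -0.4, -1.4]
gripper_width: 0.0575
finger_force: 64.2
position: [0.4622, -0.0858, 0.1935]
force: [0.1, 0.0, -1.5]
gripper_width: 0.0573
finger_force: 64.5
held [232.3 211.9] [24.7 65.4] offset [-0.0204 -0.0126 -0.014 ]
tcp [ 0.4605 -0.0869  0.1926] t 13.3 F [-0.1 -0.1 -2.1] w 0.0573 tool-x [-1.    -0.002 -0.001] tool-z [ 0.001 -0.001 -1.   ] shift [ 0.002  0.916 -0.001]
```

View pics/w7.png

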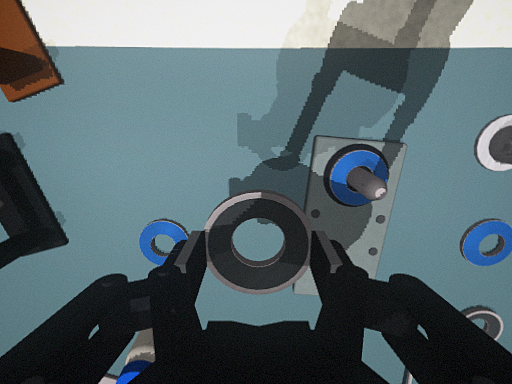

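The second washer is held level at about (259,241). I'll place it.

```bash

python3 -m pendant '{"xyz":[[0,0.3,0],[0,0.6,0],[-0.012,0.916,0],[-0.012,0.916,0],[-0.012,0.916,0.3],[-0.012,0.916,0.6],[-0.012,0.916,0.8],[-0.012,0.916,0.8]],"delta_rot":[[0,0,0],[0,0,0],[0,0,0],[0,0,0],[0,0,0],[0,0,0],[0,0,0],[0,0,0]]}' | grep -E "pos|^force"
python3 -m pendant '{"xyz":[[0,0,0.1],[0,0,0.2],[0,0,0.3],[0,0,0.35],[0,0,0.35]],"delta_rot":[[0,0,0],[0,0,0],[0,0,0],[0,0,0],[0,0,0]]}' | grep -E "pos|^force|width"
python3 -m pendant '{"xyz":[[0,0,0],[0,0,0],[0,0,0],[0,0,-0.3],[0,0,-0.6],[0,0,-0.9],[0,0,-0.95]],"delta_rot":[[0,0,0],[0,0,0],[0,0,0],[0,0,0],[0,0,0],[0,0,0],[0,0,0]]}' 0 | grep -E "pos|^force|width"
python3 -m pendant '{"xyz":[[-0.1,-0.1,-0.15],[-0.2,-0.3,-0.3],[-0.4,-0.6,-0.3],[-0.6,-0.9,-0.3],[-0.73,-0.95,-0.3],[-0.73,-0.95,-0.3]],"delta_rot":[[0,0,0],[0,0,0],[0,0,0],[0,0,0],[0,0,0],[0,0,0]]}' | grep -E "pos|^force|width"
python3 -m pendant '{"xyz":[[0,-0.3,0],[0,-0.6,0.2],[0,-0.92,0.4],[0,-0.92,0.4],[0,-0.92,0.4]],"delta_rot":[[0,0,0],[0,0,0],[0,0,0],[0,0,0],[0,0,0]]}' | grep -E "pos|^force|width"
python3 -c "
from h import *
find('up',(.5492,-.2014),'w8')"
```

```text
position: [0.4582, 0.0215, 0.0921]
force: [-0.0, -0.1, -0.4]
position: [0.4607, 0.0215, 0.0542]
force: [0.3, -0.6, -1.6]
gripper_width: 0.0571
position: [0.4653, 0.0221, 0.1751]
force: [1.1, -0.1, -0.1]
gripper_width: 0.0853
position: [0.5528, -0.095, 0.205]
force: [0.1, 0.5, 1.2]
gripper_width: 0.0854
position: [0.5474, -0.2029, 0.1548]
force: [-0.1, 0.7, -0.5]
gripper_width: 0.0855
up centre [ 0.5494 -0.2013] diam 59.3 px [259. 187.] resid mm 0.25
tcp [ 0.548  -0.2017  0.156 ] t 15.9 F [0.3 0.8 0.6] w 0.0854 tool-x [-1.     0.002  0.002] tool-z [-0.002  0.002 -1.   ] shift [-0.012  0.004 -0.   ]
```

```bash

python3 -m pendant '{"xyz":[[-0.012,0.004,0.3],[-0.012,0.004,0.6],[-0.012,0.004,0.85],[-0.012,0.004,0.85]],"delta_rot":[[0,0,0],[0,0,0],[0,0,0],[0,0,0]]}' 0| grep -E "pos|^force"
python3 -m pendant '{"xyz":[[0,0,0.1],[0,0,0.2],[0,0,0.27],[0,0,0.275],[0,0,0.275]],"delta_rot":[[0,0,0],[0,0,0],[0,0,0],[0,0,0],[0,0,0]]}' | grep -E "pos|^force"
python3 -m pendant '{"xyz":[[0,0,0],[0,0,0],[0,0,0],[0,0,0],[0,0,0]],"delta_rot":[[0,0,0],[0,0,0],[0,0,0],[0,0,0],[0,0,0]]}' 0.45 60| grep -E "pos|force|width"
python3 -m pendant '{"xyz":[[0,0,-0.2],[0,0,-0.5],[0,0,-0.8],[0,0,-1],[0,0,-1]],"delta_rot":[[0,0,0],[0,0,0],[0,0,0],[0,0,0],[0,0,0]]}' | grep -E "pos|force|width"
python3 -m pendant '{"xyz":[[0,0.3,-0.1],[0.1,0.6,-0.3],[0.3,0.93,-0.45],[0.5,0.93,-0.45],[0.73,0.93,-0.45],[0.73,0.93,-0.45]],"delta_rot":[[0,0,0],[0,0,0],[0,0,0],[0,0,0],[0,0,0],[0,0,0]]}' | grep -E "pos|force|width"
python3 -c "
from h import *
im=grab('wrist'); np.save('w9.npy',im,allow_pickle=True); cv2.imwrite('pics/w9.png',im['pixels']); held('up',.016,im); shift(.46,.023)"
```

```text
position: [0.5468, -0.1978, 0.0506]
force: [0.7, 0.3, 0.0]
position: [0.5509, -0.2011, 0.0228]
force: [-0.3, 0.3, 0.3]
position: [0.5511, -0.2017, 0.024]
force: [-2.1, 2.5, 10.1]
gripper_width: 0.0575
finger_force: 61.5
position: [0.5537, -0.2033, 0.1481]
force: [0.4, 0.6, 0.1]
gripper_width: 0.0572
finger_force: 64.2
position: [0.4562, -0.0877, 0.1949]
force: [-1.2, 0.5, -2.7]
gripper_width: 0.057
finger_force: 64.4
held [257.6 242.5] [ 98.8 110.3] offset [-0.0077  0.0005 -0.016 ]
tcp [ 0.4595 -0.0887  0.1952] t 18.0 F [ 0.8 -0.6 -1.3] w 0.0569 tool-x [-1.     0.     0.003] tool-z [-0.003  0.001 -1.   ] shift [-0.004  0.931  0.001]
```

View pics/w9.png

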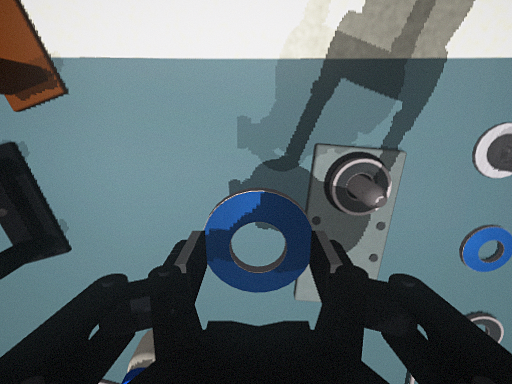

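Stack of two lies flat (360,185) and the third washer is held at (258,242). I'll place it, then go to the next crown-down one.

```bash

python3 -m pendant '{"xyz":[[0,0.3,0],[0,0.6,0],[-0.02,0.931,0],[-0.02,0.931,0],[-0.02,0.931,0.3],[-0.02,0.931,0.6],[-0.02,0.931,0.8],[-0.02,0.931,0.8]],"delta_rot":[[0,0,0],[0,0,0],[0,0,0],[0,0,0],[0,0,0],[0,0,0],[0,0,0],[0,0,0]]}' | grep -E "pos|^force"
python3 -m pendant '{"xyz":[[0,0,0.1],[0,0,0.2],[0,0,0.3],[0,0,0.315],[0,0,0.315]],"delta_rot":[[0,0,0],[0,0,0],[0,0,0],[0,0,0],[0,0,0]]}' | grep -E "pos|^force|width"
python3 -m pendant '{"xyz":[[0,0,0],[0,0,0],[0,0,0],[0,0,-0.3],[0,0,-0.6],[0,0,-0.9],[0,0,-0.95]],"delta_rot":[[0,0,0],[0,0,0],[0,0,0],[0,0,0],[0,0,0],[0,0,0],[0,0,0]]}' 0 | grep -E "pos|^force|width"
python3 -m pendant '{"xyz":[[-0.1,0.1,-0.15],[-0.3,0.3,-0.3],[-0.5,0.5,-0.3],[-0.7,0.7,-0.3],[-0.9,0.8,-0.3],[-0.9,0.8,-0.3]],"delta_rot":[[0,0,0],[0,0,0],[0,0,0],[0,0,0],[0,0,0],[0,0,0]]}' | grep -E "pos|^force|width"
python3 -m pendant '{"xyz":[[-0.25,0.25,0],[-0.5,0.5,0.2],[-0.75,0.75,0.4],[-0.85,0.755,0.4],[-0.85,0.755,0.4]],"delta_rot":[[0,0,0],[0,0,0],[0,0,0],[0,0,0],[0,0,0]]}' | grep -E "pos|^force|width"
python3 -c "
from h import *
find('down',(.6712,.2096),'w10')"
```

```text
position: [0.462, 0.022, 0.095]
force: [-0.9, 0.2, -1.5]
position: [0.466, 0.0214, 0.0621]
force: [-0.9, 0.6, -1.8]
gripper_width: 0.0572
position: [0.4694, 0.0214, 0.1824]
force: [1.0, 0.4, 0.9]
gripper_width: 0.0854
position: [0.5782, 0.1203, 0.2121]
force: [0.7, 0.1, 0.4]
gripper_width: 0.0855
position: [0.6777, 0.2102, 0.1602]
force: [0.8, -0.6, 0.0]
gripper_width: 0.0855
down centre [0.6716 0.2089] diam 61.6 px [258. 179.] resid mm 0.25
tcp [0.6759 0.2088 0.1615] t 20.7 F [-0.9 -0.4 -0.1] w 0.0856 tool-x [-1.    -0.     0.003] tool-z [-0.003 -0.001 -1.   ] shift [0.036 0.    0.   ]
```

```bash

python3 -m pendant '{"xyz":[[0.036,0,0.3],[0.036,0,0.6],[0.036,0,0.85],[0.036,0,0.85]],"delta_rot":[[0,0,0],[0,0,0],[0,0,0],[0,0,0]]}' 0| grep -E "pos|^force"
python3 -m pendant '{"xyz":[[0,0,0.1],[0,0,0.2],[0,0,0.3],[0,0,0.3],[0,0,0.3]],"delta_rot":[[0,0,0],[0,0,0],[0,0,0],[0,0,0],[0,0,0]]}' | grep -E "pos|^force"
python3 -m pendant '{"xyz":[[0,0,0],[0,0,0],[0,0,0],[0,0,0],[0,0,0]],"delta_rot":[[0,0,0],[0,0,0],[0,0,0],[0,0,0],[0,0,0]]}' 0.45 60| grep -E "pos|force|width"
python3 -m pendant '{"xyz":[[0,0,-0.2],[0,0,-0.5],[0,0,-0.8],[0,0,-1],[0,0,-1]],"delta_rot":[[0,0,0],[0,0,0],[0,0,0],[0,0,0],[0,0,0]]}' | grep -E "pos|force|width"
python3 -m pendant '{"xyz":[[0.2,-0.2,-0.2],[0.4,-0.4,-0.4],[0.6,-0.6,-0.47],[0.8,-0.75,-0.47],[0.9,-0.75,-0.47],[0.9,-0.75,-0.47]],"delta_rot":[[0,0,0],[0,0,0],[0,0,0],[0,0,0],[0,0,0],[0,0,0]]}' | grep -E "pos|force|width"
python3 -c "
from h import *
shift(.461,.023)"
```

```text
position: [0.6656, 0.2062, 0.0562]
force: [-1.0, -1.1, -1.1]
position: [0.6711, 0.2081, 0.026]
force: [0.6, 0.7, 0.0]
position: [0.6719, 0.2085, 0.0284]
force: [-1.7, 0.1, 7.5]
gripper_width: 0.0567
finger_force: 62.2
position: [0.6749, 0.2091, 0.1536]
force: [1.4, 0.3, -0.4]
gripper_width: 0.0568
finger_force: 64.0
position: [0.5595, 0.1174, 0.2024]
force: [-0.6, -0.2, -0.7]
gripper_width: 0.0566
finger_force: 64.4
tcp [0.5595 0.1174 0.2024] t 22.8 F [-0.6 -0.2 -0.7] w 0.0566 tool-x [-1.     0.002  0.003] tool-z [-0.003 -0.    -1.   ] shift [ 0.819 -0.788  0.003]
```

```bash

python3 -m pendant '{"xyz":[[0.25,-0.25,0],[0.5,-0.5,0],[0.75,-0.75,0],[0.81,-0.788,0],[0.81,-0.788,0],[0.81,-0.788,0]],"delta_rot":[[0,0,0],[0,0,0],[0,0,0],[0,0,0],[0,0,0],[0,0,0]]}' | grep -E "pos|^force"
python3 -c "
from h import *
im=grab('wrist'); np.save('w11.npy',im,allow_pickle=True); cv2.imwrite('pics/w11.png',im['pixels']); shift(.462,.023,.075);s=bot.state()['position'];print(proj(im,s-[0,0,.016]))"
```

```text
position: [0.4668, 0.0239, 0.2025]
force: [0.6, 0.5, -0.6]
tcp [0.4675 0.0242 0.2025] t 23.3 F [ 0.2 -0.   0.3] w 0.0566 tool-x [-1.     0.001 -0.002] tool-z [ 0.002  0.001 -1.   ] shift [ 0.048 -0.011  1.063]
[[259.18022743 250.57988029]]
```

View pics/w11.png

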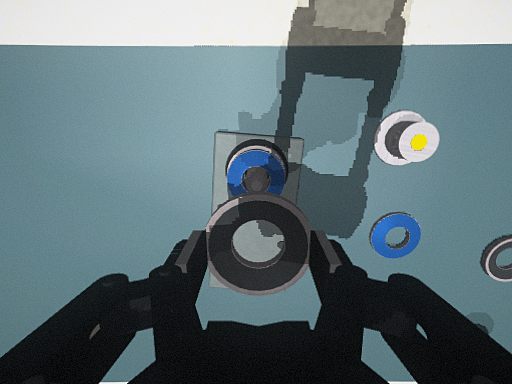

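Stack of three is flat and the fourth washer is held level at (258,244). I'll place it, then fetch the crown-up one at (395,235).

```bash

python3 -m pendant '{"xyz":[[0.033,-0.01,0],[0.033,-0.01,0.25],[0.033,-0.01,0.5],[0.033,-0.01,0.75],[0.033,-0.01,0.9],[0.033,-0.01,0.95],[0.033,-0.01,0.95]],"delta_rot":[[0,0,0],[0,0,0],[0,0,0],[0,0,0],[0,0,0],[0,0,0],[0,0,0]]}' | grep -E "pos|^force"
python3 -m pendant '{"xyz":[[0,0,0.08],[0,0,0.12],[0,0,0.12]],"delta_rot":[[0,0,0],[0,0,0],[0,0,0]]}' | grep -E "pos|^force|width"
python3 -m pendant '{"xyz":[[0,0,0],[0,0,0],[0,0,0],[0,0,-0.3],[0,0,-0.6],[0,0,-0.9],[0,0,-0.95]],"delta_rot":[[0,0,0],[0,0,0],[0,0,0],[0,0,0],[0,0,0],[0,0,0],[0,0,0]]}' 0 | grep -E "pos|^force|width"
python3 -m pendant '{"xyz":[[-0.1,0.2,-0.05],[-0.3,0.5,-0.1],[-0.5,0.7,-0.1],[-0.68,0.95,-0.1],[-0.68,0.95,-0.1]],"delta_rot":[[0,0,0],[0,0,0],[0,0,0],[0,0,0],[0,0,0]]}' | grep -E "pos|^force|width"
python3 -m pendant '{"xyz":[[0,0.25,0.1],[0,0.48,0.3],[0,0.48,0.4],[0,0.48,0.4]],"delta_rot":[[0,0,0],[0,0,0],[0,0,0],[0,0,0]]}' | grep -E "pos|^force|width"
python3 -c "
from h import *
find('up',(.5468,.1958),'w12')"
```

```text
position: [0.4615, 0.0233, 0.0867]
force: [0.7, 0.1, -1.0]
position: [0.4625, 0.0228, 0.0741]
force: [-0.7, 1.3, -0.5]
gripper_width: 0.0567
position: [0.4657, 0.0223, 0.1943]
force: [1.2, 0.3, -0.9]
gripper_width: 0.0852
position: [0.548, 0.1412, 0.2002]
force: [0.3, 0.7, 0.6]
gripper_width: 0.0853
position: [0.5411, 0.1947, 0.1489]
force: [-0.1, -0.4, -0.4]
gripper_width: 0.0853
up centre [0.5471 0.1957] diam 59.4 px [259. 193.] resid mm 0.25
tcp [0.5421 0.194  0.1504] t 25.5 F [-0.   0.9 -0.9] w 0.0853 tool-x [-1.    -0.001  0.004] tool-z [-0.004 -0.001 -1.   ] shift [-0.041  0.013 -0.   ]
```

```bash

python3 -m pendant '{"xyz":[[-0.025,0.013,0.3],[-0.025,0.013,0.6],[-0.025,0.013,0.85],[-0.025,0.013,0.85]],"delta_rot":[[0,0,0],[0,0,0],[0,0,0],[0,0,0]]}' 0| grep -E "pos|^force"
python3 -m pendant '{"xyz":[[0,0,0.1],[0,0,0.2],[0,0,0.24],[0,0,0.24],[0,0,0.24]],"delta_rot":[[0,0,0],[0,0,0],[0,0,0],[0,0,0],[0,0,0]]}' | grep -E "pos|^force"
python3 -m pendant '{"xyz":[[0,0,0],[0,0,0],[0,0,0],[0,0,0],[0,0,0]],"delta_rot":[[0,0,0],[0,0,0],[0,0,0],[0,0,0],[0,0,0]]}' 0.45 60| grep -E "pos|force|width"
python3 -m pendant '{"xyz":[[0,0,-0.2],[0,0,-0.5],[0,0,-0.8],[0,0,-1],[0,0,-1]],"delta_rot":[[0,0,0],[0,0,0],[0,0,0],[0,0,0],[0,0,0]]}' | grep -E "pos|force|width"
python3 -m pendant '{"xyz":[[0.1,-0.2,-0.2],[0.3,-0.5,-0.4],[0.5,-0.7,-0.5],[0.68,-0.95,-0.5],[0.68,-0.95,-0.5]],"delta_rot":[[0,0,0],[0,0,0],[0,0,0],[0,0,0],[0,0,0]]}' | grep -E "pos|force|width"
python3 -m pendant '{"xyz":[[0,-0.2,0],[0,-0.48,0],[0,-0.48,0],[0,-0.48,0]],"delta_rot":[[0,0,0],[0,0,0],[0,0,0],[0,0,0]]}' | grep -E "pos|force|width"
python3 -c "
from h import *
im=grab('wrist'); np.save('w13.npy',im,allow_pickle=True); cv2.imwrite('pics/w13.png',im['pixels']); held('up',.016,im); shift(.462,.023,.0815)"
```

```text
position: [0.5431, 0.1937, 0.0458]
force: [-1.4, -0.0, 0.1]
position: [0.5476, 0.1955, 0.0227]
force: [-0.2, 0.3, -0.2]
position: [0.5474, 0.1959, 0.0235]
force: [-1.4, -0.8, 10.7]
gripper_width: 0.058
finger_force: 61.5
position: [0.5501, 0.1967, 0.1475]
force: [0.7, -0.0, -0.8]
gripper_width: 0.0569
finger_force: 64.3
position: [0.4593, 0.0778, 0.201]
force: [-0.7, 0.0, -2.1]
gripper_width: 0.0568
finger_force: 64.8
position: [0.4643, 0.0231, 0.2004]
force: [-0.6, 0.1, -2.2]
gripper_width: 0.0574
finger_force: 64.9
held [257.9 244.3] [100.5 110.4] offset [-0.0032 -0.0013 -0.016 ]
tcp [0.4643 0.024  0.2004] t 27.9 F [ 0.5  0.5 -1.6] w 0.0575 tool-x [-1.     0.003  0.002] tool-z [-0.001  0.001 -1.   ] shift [ 0.018 -0.009  0.991]
```

```bash

python3 -m pendant '{"xyz":[[0.01,0,0.25],[0.01,0,0.5],[0.01,0,0.75],[0.01,0,0.85],[0.01,0,0.9],[0.01,0,0.98],[0.01,0,0.98]],"delta_rot":[[0,0,0],[0,0,0],[0,0,0],[0,0,0],[0,0,0],[0,0,0],[0,0,0]]}' | grep -E "pos|^force"
python3 -m pendant '{"xyz":[[0,0,0],[0,0,0],[0,0,0],[0,0,0],[0,0,-0.3],[0,0,-0.6],[0,0,-0.9],[0,0,-0.95]],"delta_rot":[[0,0,0],[0,0,0],[0,0,0],[0,0,0],[0,0,0],[0,0,0],[0,0,0],[0,0,0]]}' 0 | grep -E "pos|^force|width"
python3 -m pendant '{"xyz":[[-0.1,0.2,0],[-0.3,0.5,0],[-0.5,0.7,0],[-0.7,0.95,0],[-0.92,1,0],[-0.92,1,0]],"delta_rot":[[0,0,0],[0,0,0],[0,0,0],[0,0,0],[0,0,0],[0,0,0]]}' | grep -E "pos|^force|width"
python3 -m pendant '{"xyz":[[0,0.3,0],[0,0.6,0],[0,0.9,0],[0,1,0],[0,1,0]],"delta_rot":[[0,0,0],[0,0,0],[0,0,0],[0,0,0],[0,0,0]]}' | grep -E "pos|^force|width"
python3 -m pendant '{"xyz":[[0,0.3,0.1],[0,0.6,0.3],[0,0.66,0.4],[0,0.66,0.4]],"delta_rot":[[0,0,0],[0,0,0],[0,0,0],[0,0,0]]}' | grep -E "pos|^force|width"
python3 -c "
from h import *
find('down',(.577,.3427),'w14')"
```

```text
position: [0.4628, 0.0251, 0.0823]
force: [-0.4, 1.1, -1.0]
position: [0.4674, 0.0238, 0.2039]
force: [1.1, -0.1, -0.4]
gripper_width: 0.0854
position: [0.5793, 0.1464, 0.1975]
force: [1.1, -0.9, 0.8]
gripper_width: 0.0855
position: [0.5737, 0.2667, 0.1974]
force: [-0.1, -0.5, -0.5]
gripper_width: 0.0855
position: [0.5721, 0.3431, 0.1459]
force: [0.1, -1.2, -0.5]
gripper_width: 0.0855
down centre [0.5772 0.3419] diam 61.6 px [258. 194.] resid mm 0.24
tcp [0.5729 0.3419 0.1476] t 30.4 F [-0.4 -0.4  0.9] w 0.0855 tool-x [-1.    -0.     0.004] tool-z [-0.004 -0.003 -1.   ] shift [-0.035 -0.    -0.   ]
```

```bash

python3 -m pendant '{"xyz":[[-0.025,0,0.3],[-0.025,0,0.6],[-0.025,0,0.8],[-0.025,0,0.8]],"delta_rot":[[0,0,0],[0,0,0],[0,0,0],[0,0,0]]}' 0| grep -E "pos|^force"
python3 -m pendant '{"xyz":[[0,0,0.1],[0,0,0.2],[0,0,0.245],[0,0,0.245],[0,0,0.245]],"delta_rot":[[0,0,0],[0,0,0],[0,0,0],[0,0,0],[0,0,0]]}' | grep -E "pos|^force"
python3 -m pendant '{"xyz":[[0,0,0],[0,0,0],[0,0,0],[0,0,0],[0,0,0]],"delta_rot":[[0,0,0],[0,0,0],[0,0,0],[0,0,0],[0,0,0]]}' 0.45 60| grep -E "pos|force|width"
python3 -m pendant '{"xyz":[[0,0,-0.2],[0,0,-0.5],[0,0,-0.8],[0,0,-1],[0,0,-1]],"delta_rot":[[0,0,0],[0,0,0],[0,0,0],[0,0,0],[0,0,0]]}' | grep -E "pos|force|width"
python3 -m pendant '{"xyz":[[0.1,-0.2,-0.2],[0.3,-0.5,-0.4],[0.5,-0.7,-0.5],[0.7,-0.95,-0.5],[0.92,-1,-0.5],[0.92,-1,-0.5]],"delta_rot":[[0,0,0],[0,0,0],[0,0,0],[0,0,0],[0,0,0],[0,0,0]]}' | grep -E "pos|force|width"
python3 -m pendant '{"xyz":[[0,-0.3,0],[0,-0.6,0],[0,-0.9,0],[0,-1,0],[0,-1,0]],"delta_rot":[[0,0,0],[0,0,0],[0,0,0],[0,0,0],[0,0,0]]}' | grep -E "pos|force|width"
python3 -m pendant '{"xyz":[[0,-0.2,0],[0,-0.5,0],[0,-0.66,0],[0,-0.66,0],[0,-0.66,0]],"delta_rot":[[0,0,0],[0,0,0],[0,0,0],[0,0,0],[0,0,0]]}' | grep -E "pos|force|width"
python3 -c "
from h import *
im=grab('wrist'); np.save('w15.npy',im,allow_pickle=True); cv2.imwrite('pics/w15.png',im['pixels']); shift(.463,.023,.094)"
```

```text
position: [0.5745, 0.3391, 0.0493]
force: [-0.6, -0.3, -0.7]
position: [0.5777, 0.3433, 0.0248]
force: [0.9, 0.2, 0.5]
position: [0.578, 0.3437, 0.0258]
force: [-0.6, -0.8, 4.8]
gripper_width: 0.0577
finger_force: 63.4
position: [0.5805, 0.345, 0.1511]
force: [0.6, 1.1, 0.1]
gripper_width: 0.0577
finger_force: 65.1
position: [0.46, 0.2208, 0.2035]
force: [-1.4, 0.1, -1.6]
gripper_width: 0.0576
finger_force: 65.1
position: [0.4664, 0.1009, 0.2035]
force: [0.2, 0.7, -0.9]
gripper_width: 0.0577
finger_force: 65.2
position: [0.4668, 0.0245, 0.2037]
force: [-0.6, -0.4, -1.3]
gripper_width: 0.0578
finger_force: 65.2
tcp [0.4667 0.0251 0.2037] t 33.4 F [ 0.1  0.4 -1.3] w 0.0578 tool-x [-1.     0.001  0.001] tool-z [-0.001  0.001 -1.   ] shift [ 0.031 -0.019  0.914]
```

View pics/w15.png

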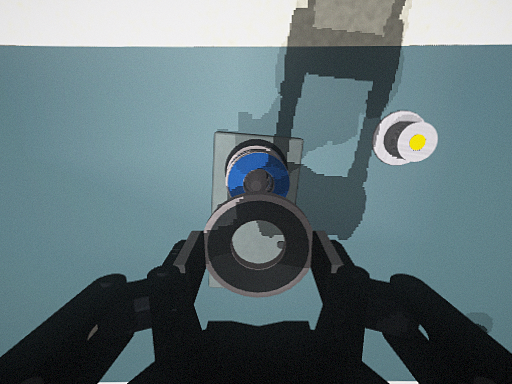

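Five stacked, the sixth is held (258,245), and the cap is at (405,138). I'll place the sixth and go to the cap.

```bash
cat >> h.py <<'E'
def mark(col,near,z,tag=None):
    im=grab("wrist"); b=im["pixels"]; h,s,v=cv2.split(cv2.cvtColor(b,cv2.COLOR_BGR2HSV)); c0=proj(im,[*near,z])[0]
    vv,uu=np.mgrid[:384,:512]; r={"yellow":(24,36),"green":(45,85),"orange":(4,18)}[col]
    m=((h>=r[0])&(h<=r[1])&(s>140)&(v>60)&(np.hypot(uu-c0[0],vv-c0[1])<80)).astype(np.uint8)
    n,l,st,c=cv2.connectedComponentsWithStats(m); i=1+st[1:,4].argmax(); p=onplane(im,[c[i]],z)[0]
    if tag: cv2.imwrite(f"pics/{tag}.png",b)
    e=onplane(im,[(st[i,0],c[i][1]),(st[i,0]+st[i,2],c[i][1])],z); print(col,c[i].round(1),"px; at",p.round(4),"width mm",round(1000*np.linalg.norm(e[0]-e[1]),1)); shift(*p[:2])
E
python3 -m pendant '{"xyz":[[0.031,-0.015,0.1],[0.031,-0.015,0.3],[0.031,-0.015,0.6],[0.031,-0.015,0.8],[0.031,-0.015,0.87],[0.031,-0.015,0.91],[0.031,-0.015,0.91]],"delta_rot":[[0,0,0],[0,0,0],[0,0,0],[0,0,0],[0,0,0],[0,0,0],[0,0,0]]}' | grep -E "pos|^force"
python3 -m pendant '{"xyz":[[0,0,0],[0,0,0],[0,0,0],[0,0,0],[0,0,-0.3],[0,0,-0.6],[0,0,-0.9],[0,0,-0.95]],"delta_rot":[[0,0,0],[0,0,0],[0,0,0],[0,0,0],[0,0,0],[0,0,0],[0,0,0],[0,0,0]]}' 0 | grep -E "pos|^force|width"
python3 -m pendant '{"xyz":[[0.1,0.2,0],[0.2,0.5,0],[0.32,0.8,0],[0.32,1,0],[0.32,1,0]],"delta_rot":[[0,0,0],[0,0,0],[0,0,0],[0,0,0],[0,0,0]]}' | grep -E "pos|^force|width"
python3 -m pendant '{"xyz":[[0,0.2,0],[0,0.34,0],[0,0.34,0],[0,0.34,0]],"delta_rot":[[0,0,0],[0,0,0],[0,0,0],[0,0,0]]}' | grep -E "pos|^force|width"
python3 -c "
from h import *
mark('yellow',(.4253,.1848),.04,'w16')"
```

```text
position: [0.4631, 0.0233, 0.0946]
force: [-0.6, -0.7, -1.5]
position: [0.4666, 0.022, 0.2154]
force: [0.7, 0.5, 0.7]
gripper_width: 0.0851
position: [0.4238, 0.1459, 0.2095]
force: [1.2, -0.2, 0.4]
gripper_width: 0.0853
position: [0.4248, 0.183, 0.209]
force: [-0.5, 0.5, 0.0]
gripper_width: 0.0857
yellow [260. 174.] px; at [0.418  0.1849 0.04  ] width mm 1.1
tcp [0.4247 0.1824 0.2089] t 35.5 F [ 0.1 -0.5 -0.3] w 0.0852 tool-x [-1.  0. -0.] tool-z [ 0.    -0.001 -1.   ] shift [ 0.056  0.02  -0.   ]
```

View pics/w16.png

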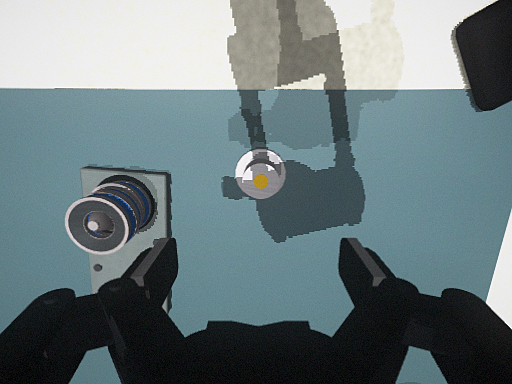

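Stack of six looks flat and alternating, with the arbor tip just showing (95,225). The cap's mark is at (260,181), shaded.

```bash
sed -i 's/"yellow":(24,36)/"yellow":(17,36)/; s/s>140)&(v>60)/s>140)\&(v>50)/' h.py; python3 -c "
from h import *
mark('yellow',(.4253,.1848),.04)"
```

```text
yellow [261.2 181.3] px; at [0.4259 0.1856 0.04  ] width mm 16.2
tcp [0.4247 0.1822 0.2089] t 35.5 F [-0.2  0.3 -1. ] w 0.0852 tool-x [-1.     0.001  0.   ] tool-z [-0.    -0.001 -1.   ] shift [-0.01   0.029 -0.   ]
```

```bash

python3 -m pendant '{"xyz":[[-0.01,0.029,0.3],[-0.01,0.029,0.6],[-0.01,0.029,0.9],[-0.01,0.029,1],[-0.01,0.029,1]],"delta_rot":[[0,0,0],[0,0,0],[0,0,0],[0,0,0],[0,0,0]]}' 0| grep -E "pos|^force"
python3 -m pendant '{"xyz":[[0,0,0.2],[0,0,0.4],[0,0,0.43],[0,0,0.43]],"delta_rot":[[0,0,0],[0,0,0],[0,0,0],[0,0,0]]}' | grep -E "pos|^force"
python3 -m pendant '{"xyz":[[0,0,0],[0,0,0],[0,0,0],[0,0,0],[0,0,0],[0,0,0]],"delta_rot":[[0,0,0],[0,0,0],[0,0,0],[0,0,0],[0,0,0],[0,0,0]]}' 0.7 50| grep -E "pos|force|width"
python3 -m pendant '{"xyz":[[0,0,-0.2],[0,0,-0.5],[0,0,-0.8],[0,0,-1],[0,0,-1]],"delta_rot":[[0,0,0],[0,0,0],[0,0,0],[0,0,0],[0,0,0]]}' | grep -E "pos|force|width"
python3 -m pendant '{"xyz":[[0,0,-0.2],[0,-0.2,-0.4],[-0.1,-0.5,-0.4],[-0.2,-0.75,-0.4],[-0.2,-0.75,-0.4]],"delta_rot":[[0,0,0],[0,0,0],[0,0,0],[0,0,0],[0,0,0]]}' | grep -E "pos|force|width"
python3 -c "
from h import *
im=grab('wrist'); np.save('w17.npy',im,allow_pickle=True); cv2.imwrite('pics/w17.png',im['pixels']); shift(.46,.023,.116)
s=bot.state()['position']; print(proj(im,s-[0,0,-.002]))
import h; h.grab=lambda n:im
mark('yellow',s[:2],s[2]+.002)"
```

```text
position: [0.4232, 0.1847, 0.0859]
force: [0.6, -0.8, 1.0]
position: [0.4257, 0.186, 0.0372]
force: [0.1, -0.2, -0.2]
position: [0.4267, 0.1869, 0.0388]
force: [-0.1, -0.9, 7.2]
gripper_width: 0.0385
finger_force: 49.5
position: [0.4292, 0.1877, 0.1628]
force: [1.1, 0.4, -1.6]
gripper_width: 0.0387
finger_force: 51.2
position: [0.4517, 0.0923, 0.2053]
force: [1.1, 0.1, -1.2]
gripper_width: 0.0386
finger_force: 51.3
tcp [0.4502 0.0945 0.2048] t 37.6 F [-0.6  1.  -1.8] w 0.0386 tool-x [-1.     0.005  0.   ] tool-z [-0.    -0.001 -1.   ] shift [-0.084 -0.595  0.741]
[[263.37100846 264.66785718]]
yellow [257.9 264.8] px; at [0.4503 0.0918 0.2068] width mm 15.8
tcp [0.4502 0.0945 0.2048] t 37.6 F [-0.6  1.  -1.8] w 0.0386 tool-x [-1.     0.005  0.   ] tool-z [-0.    -0.001 -1.   ] shift [-0.001 -0.022  0.   ]
```

View pics/w17.png

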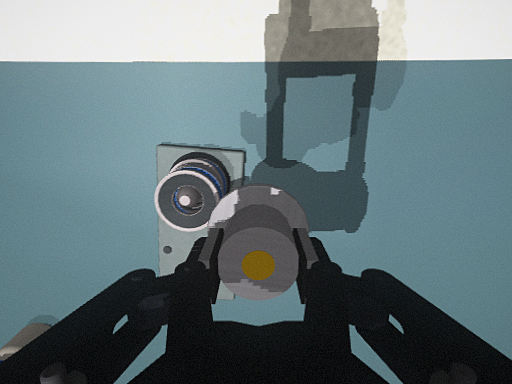

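Cap held upright (258,265); stack top ring at (188,200). I'll place the cap.

```bash

python3 -m pendant '{"xyz":[[-0.04,-0.3,0],[-0.086,-0.587,0],[-0.086,-0.587,0],[-0.086,-0.587,0],[-0.086,-0.587,0.2],[-0.086,-0.587,0.4],[-0.086,-0.587,0.55],[-0.086,-0.587,0.55]],"delta_rot":[[0,0,0],[0,0,0],[0,0,0],[0,0,0],[0,0,0],[0,0,0],[0,0,0],[0,0,0]]}' | grep -E "pos|^force"
python3 -m pendant '{"xyz":[[0,0,0.05],[0,0,0.1],[0,0,0.15],[0,0,0.18],[0,0,0.18]],"delta_rot":[[0,0,0],[0,0,0],[0,0,0],[0,0,0],[0,0,0]]}' | grep -E "pos|^force|width"
```

```text
position: [0.4562, 0.0281, 0.1357]
force: [-0.2, -0.4, -1.7]
position: [0.4598, 0.0264, 0.1173]
force: [0.7, -1.1, -1.9]
gripper_width: 0.0389
```

```bash

python3 -m pendant '{"xyz":[[0,-0.015,0.015],[0,-0.015,0.025],[0,-0.015,0.025]],"delta_rot":[[0,0,0],[0,0,0],[0,0,0]]}' | grep -E "pos|^force|width"
python3 -m pendant '{"xyz":[[0,0,0],[0,0,0],[0,0,0],[0,0,0],[0,0,-0.2],[0,0,-0.5],[0,0,-0.8],[0,0,-0.9]],"delta_rot":[[0,0,0],[0,0,0],[0,0,0],[0,0,0],[0,0,0],[0,0,0],[0,0,0],[0,0,0]]}' 0 | grep -E "pos|^force|width"
python3 -m pendant '{"xyz":[[-0.05,-0.2,0],[0,-0.5,0],[0,-0.8,0],[0,-1,0],[0,-1,0]],"delta_rot":[[0,0,0],[0,0,0],[0,0,0],[0,0,0],[0,0,0]]}' | grep -E "pos|^force|width"
python3 -m pendant '{"xyz":[[0,-0.3,0],[0,-0.6,0],[0,-0.9,0],[0,-1,0],[0,-1,0]],"delta_rot":[[0,0,0],[0,0,0],[0,0,0],[0,0,0],[0,0,0]]}' | grep -E "pos|^force|width"
python3 -c "
from h import *
im=grab('wrist'); np.save('w18.npy',im,allow_pickle=True); cv2.imwrite('pics/w18.png',im['pixels'])
shift(.4712,-.3745)
t=grab('top'); cv2.imwrite('pics/t18.png',t['pixels'])
print(proj(im,[[.4712,-.3745,.092],[.46,.023,.115]]))"
```

```text
position: [0.4601, 0.0242, 0.1148]
force: [-0.3, 0.0, -1.1]
gripper_width: 0.0385
position: [0.4626, 0.0242, 0.2276]
force: [0.3, -1.0, 0.1]
gripper_width: 0.0853
position: [0.4605, -0.0997, 0.223]
force: [-0.3, 0.2, -0.2]
gripper_width: 0.0854
position: [0.4603, -0.218, 0.2226]
force: [-0.4, -0.0, -0.1]
gripper_width: 0.0853
tcp [ 0.4599 -0.2159  0.2224] t 40.5 F [1.2 0.4 0.1] w 0.0855 tool-x [-1.     0.003  0.   ] tool-z [-0.     0.001 -1.   ] shift [-0.099 -1.321 -0.002]
[[ 93.50129297 201.72761824]
 [542.46731555 196.64401292]]
```

View pics/w18.png

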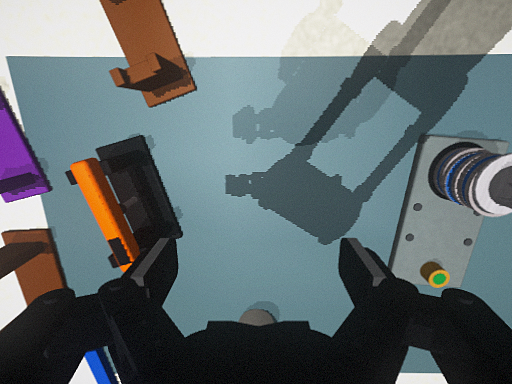

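The cap is on the stack (490,185); the orange handle runs from (88,165) to (125,262). I'll measure the probe and the cap mark numerically from here on.

```bash
cat >> h.py <<'E'
def probe(zt=.092,im=None):
    im=im or grab("wrist"); h,s,v=cv2.split(cv2.cvtColor(im["pixels"],cv2.COLOR_BGR2HSV)); m=((h<=20)&(s>170)&(v>110)).astype(np.uint8)
    n,l,st,c=cv2.connectedComponentsWithStats(cv2.morphologyEx(m,cv2.MORPH_CLOSE,np.ones((7,7)))); i=1+st[1:,4].argmax()
    P=cloud(im)[(l==i)&(m>0)]; print("n",len(P),"z pct",np.percentile(P[:,2],[10,50,90]).round(4))
    T=P[np.abs(P[:,2]-zt)<.006]; k=np.float32(T[:,:2]*1000); r=cv2.minAreaRect(k); print("rect mm",[np.round(a,1) for a in r], "box",cv2.boxPoints(r).round(0).tolist())
    return np.array(r[0])/1000
E
python3 -c "
from h import *
c=probe(im=np.load('w18.npy',allow_pickle=True).item()); shift(*c)"
python3 -c "
from h import *
im=np.load('w18.npy',allow_pickle=True).item(); h,s,v=cv2.split(cv2.cvtColor(im['pixels'],cv2.COLOR_BGR2HSV))
m=((h<=20)&(s>150)&(v>60)).astype(np.uint8); m[:,200:]=0; m[:150]=0
n,l,st,c=cv2.connectedComponentsWithStats(m)
for i in range(1,n):
  if st[i,4]>150: print(st[i],v[l==i].mean(),s[l==i].mean())"
```

```text
n 1814 z pct [0.007  0.0081 0.0697]
rect mm [array([0., 0.]), array([0., 0.]), np.float64(0.0)] box [[0.0, 0.0], [0.0, 0.0], [0.0, 0.0], [0.0, 0.0]]
tcp [ 0.4597 -0.2148  0.2224] t 40.6 F [0.5 1.6 0.4] w 0.0853 tool-x [-1.     0.002  0.001] tool-z [-0.001  0.002 -1.   ] shift [3.834 1.784 0.006]
[  70  158   70  114 2708] 172.93980797636632 226.06979320531758
[  15  253   49   52 1501] 121.30446369087275 174.97934710193204
```

```bash
sed -i 's/(s>170)&(v>110)/(s>200)\&(v>125)/' h.py
python3 -c "
from h import *
c=probe(im=np.load('w18.npy',allow_pickle=True).item()); shift(*c)"
```

```text
n 1595 z pct [0.0893 0.091  0.092 ]
rect mm [array([ 489.1, -367.5]), array([116.8,  17.2]), np.float64(16.9)] box [[431.0, -376.0], [436.0, -393.0], [547.0, -359.0], [542.0, -342.0]]
tcp [ 0.4597 -0.2148  0.2224] t 40.6 F [0.5 1.6 0.4] w 0.0853 tool-x [-1.     0.002  0.001] tool-z [-0.001  0.002 -1.   ] shift [-0.247 -1.272 -0.003]
```

```bash

python3 -m pendant '{"xyz":[[-0.1,-0.3,0],[-0.2,-0.6,0],[-0.247,-0.9,0],[-0.247,-1,0],[-0.247,-1,0]],"delta_rot":[[0,0,0],[0,0,0],[0,0,0],[0,0,0],[0,0,0]]}' 0.4 | grep -E "pos|^force|width"
python3 -m pendant '{"xyz":[[0,-0.15,0],[0,-0.27,0],[0,-0.27,0],[0,-0.27,0],[0,-0.27,0]],"delta_rot":[[0,0,-0.03],[0,0,-0.06],[0,0,-0.094],[0,0,-0.094],[0,0,-0.094]]}' | grep -E "pos|^force|width"
python3 -c "
from h import *
im=grab('wrist'); c=probe(im=im); shift(*c,.087)"
```

```text
position: [0.4901, -0.3367, 0.2222]
force: [0.7, 0.6, 0.4]
gripper_width: 0.0513
position: [0.4894, -0.3655, 0.2227]
force: [-0.4, -0.2, -0.2]
gripper_width: 0.0511
n 1744 z pct [0.0898 0.0912 0.0922]
rect mm [array([ 489.8, -369.3]), array([118.1,  17.3]), np.float64(16.0)] box [[431.0, -377.0], [435.0, -394.0], [549.0, -361.0], [544.0, -345.0]]
tcp [ 0.4894 -0.3658  0.2228] t 41.5 F [-0.  -0.7  0.7] w 0.0513 tool-x [-0.957 -0.289 -0.   ] tool-z [-0.     0.002 -1.   ] shift [ 0.006 -0.03   1.131]
```

```bash

python3 -m pendant '{"xyz":[[0.003,-0.028,0.3],[0.003,-0.028,0.6],[0.003,-0.028,0.85],[0.003,-0.028,0.9],[0.003,-0.028,0.9]],"delta_rot":[[0,0,0],[0,0,0],[0,0,0],[0,0,0],[0,0,0]]}' | grep -E "pos|^force"
python3 -m pendant '{"xyz":[[0,0,0.1],[0,0,0.22],[0,0,0.22],[0,0,0.22]],"delta_rot":[[0,0,0],[0,0,0],[0,0,0],[0,0,0]]}' | grep -E "pos|^force"
python3 -m pendant '{"xyz":[[0,0,0],[0,0,0],[0,0,0],[0,0,0],[0,0,0]],"delta_rot":[[0,0,0],[0,0,0],[0,0,0],[0,0,0],[0,0,0]]}' 1 60 | grep -E "pos|force|width"
python3 -c "
from h import *
print(bot.state()['position'],bot.state()['tcp_rot'])"
```

```text
position: [0.4889, -0.369, 0.1127]
force: [0.2, -0.2, 0.3]
position: [0.4908, -0.3715, 0.0899]
force: [0.5, 0.1, 1.0]
position: [0.4906, -0.3716, 0.0899]
force: [-0.2, 1.7, 5.1]
gripper_width: 0.0168
finger_force: 59.5
[ 0.49061286 -0.37163864  0.08993332] [ 8.28364603e-04 -1.46577739e-01  9.89198571e-01 -6.84215594e-04]
```

```bash

python3 -m pendant '{"xyz":[[0,0,-0.15],[0,0,-0.4],[0,0,-0.7],[0,0,-1],[0,0,-1],[0,0,-1]],"delta_rot":[[0,0,0],[0,0,0],[0,0,0],[0,0,0],[0,0,0],[0,0,0]]}' | grep -E "pos|force|width"
python3 -c "
from h import *
shift(.5945,.0115); im=grab('wrist'); probe(.2245,im)"
```

```text
position: [0.4911, -0.3723, 0.2111]
force: [-0.9, 0.1, -2.9]
gripper_width: 0.0166
finger_force: 58.8
tcp [ 0.4911 -0.3723  0.2111] t 43.1 F [-0.9  0.1 -2.9] w 0.0166 tool-x [-0.957 -0.29  -0.003] tool-z [ 0.004 -0.004 -1.   ] shift [-1.754  2.811 -0.01 ]
n 3069 z pct [0.2108 0.2123 0.2132]
rect mm [array([0., 0.]), array([0., 0.]), np.float64(0.0)] box [[0.0, 0.0], [0.0, 0.0], [0.0, 0.0], [0.0, 0.0]]
```

```bash

python3 -m pendant '{"xyz":[[-0.15,0.25,0],[-0.3,0.5,0],[-0.45,0.75,0],[-0.58,0.94,0],[-0.58,0.94,0]],"delta_rot":[[0,0,0],[0,0,0],[0,0,0],[0,0,0],[0,0,0]]}' | grep -E "pos"
python3 -m pendant '{"xyz":[[-0.15,0.25,0],[-0.3,0.5,0],[-0.45,0.75,0],[-0.58,0.94,0],[-0.58,0.94,0]],"delta_rot":[[0,0,0],[0,0,0],[0,0,0],[0,0,0],[0,0,0]]}' | grep -E "pos"
python3 -m pendant '{"xyz":[[-0.15,0.25,0],[-0.3,0.5,0],[-0.45,0.75,0],[-0.58,0.92,0],[-0.58,0.92,0],[-0.58,0.92,0]],"delta_rot":[[0,0,0],[0,0,0],[0,0,0],[0,0,0],[0,0,0],[0,0,0]]}' | grep -E "pos|width"
python3 -c "
from h import *
P=[bot.state()['position']]; im=grab('wrist'); T=P[0]
g=cloud(im); h,s,v=cv2.split(cv2.cvtColor(im['pixels'],cv2.COLOR_BGR2HSV)); 
m=(h>45)&(h<85)&(s>120); p=g[m]; q=p[np.abs(p[:,2]-.035)<.008]; print('green',len(q),q.mean(0) if len(q) else 0)
y=(h>=17)&(h<=36)&(s>140)&(v>50); q=g[y]; print('yellow by depth',len(q),np.median(q,0)); q=q[np.abs(q[:,2]-.115)<.01]; print(len(q),q.mean(0) if len(q) else 0,q.min(0) if len(q) else 0,q.max(0) if len(q) else 0)
shift(.5945,.0115,.1036)"
```

```text
position: [0.5234, -0.2372, 0.2059]
position: [0.5575, -0.1103, 0.2062]
position: [0.5917, 0.0111, 0.2064]
gripper_width: 0.0168
green 0 0
yellow by depth 1976 [ 0.54387433 -0.00264584  0.20786803]
469 [0.45896766 0.02361484 0.1148186 ] [0.45126634 0.01586618 0.11285942] [0.46686353 0.03137575 0.11723165]
tcp [0.5915 0.0102 0.2067] t 44.6 F [ 0.2  0.  -1.4] w 0.0173 tool-x [-0.957 -0.291  0.003] tool-z [-0.003 -0.001 -1.   ] shift [-0.03   0.003  0.859]
```

Cap mark measured at (0.459, 0.0236, 0.1148), as expected for a full stack. Touching zero next.

```bash

python3 -m pendant '{"xyz":[[-0.025,0.005,0.3],[-0.025,0.005,0.55],[-0.025,0.005,0.75],[-0.025,0.005,0.8],[-0.025,0.005,0.8]],"delta_rot":[[0,0,0],[0,0,0],[0,0,0],[0,0,0],[0,0,0]]}' | grep -E "pos|force"
python3 -m pendant '{"xyz":[[0,0,0.02],[0,0,0.04],[0,0,0.04],[0,0,0.04]],"delta_rot":[[0,0,0],[0,0,0],[0,0,0],[0,0,0]]}' | grep -E "pos|force"
```

```text
position: [0.5929, 0.0108, 0.1098]
force: [-0.1, 0.1, -1.7]
finger_force: 59.2
position: [0.5957, 0.012, 0.1088]
force: [-0.3, 0.7, -0.6]
finger_force: 59.2
```

```bash

python3 -m pendant '{"xyz":[[0.01,0,0.01],[0.01,0,0.02],[0.01,0,0.02]],"delta_rot":[[0,0,0],[0,0,0],[0,0,0]]}' | grep -E "pos|^force"
python3 -m pendant '{"xyz":[[0,0,0.01],[0,0,0.02],[0,0,0.02]],"delta_rot":[[0,0,0],[0,0,0],[0,0,0]]}' | grep -E "pos|^force"
```

```text
position: [0.5937, 0.012, 0.1052]
force: [0.2, -0.1, -1.5]
position: [0.594, 0.012, 0.1027]
force: [0.1, -0.8, -0.0]
```

```bash

python3 -m pendant '{"xyz":[[0,0,0.01],[0,0,0.02],[0,0,0.02]],"delta_rot":[[0,0,0],[0,0,0],[0,0,0]]}' | grep -E "pos|^force"
python3 -m pendant '{"xyz":[[0,0,0.01],[0,0,0.015],[0,0,0.015]],"delta_rot":[[0,0,0],[0,0,0],[0,0,0]]}' | grep -E "pos|force"
```

```text
position: [0.5941, 0.012, 0.1021]
force: [-3.1, 0.6, 9.9]
position: [0.5942, 0.012, 0.1019]
force: [-5.0, 0.7, 17.9]
finger_force: 62.1
```

In contact on the zero mark. Holding, then on to the cap.

```bash

python3 -m pendant '{"xyz":[[0,0,0],[0,0,0],[0,0,0],[0,0,0],[0,0,0],[0,0,0],[0,0,0]],"delta_rot":[[0,0,0],[0,0,0],[0,0,0],[0,0,0],[0,0,0],[0,0,0],[0,0,0]]}' | grep -E "pos|force"
python3 -m pendant '{"xyz":[[0,0,-0.1],[0,0,-0.4],[0,0,-0.7],[0,0,-0.95],[0,0,-0.95],[0,0,-0.95]],"delta_rot":[[0,0,0],[0,0,0],[0,0,0],[0,0,0],[0,0,0],[0,0,0]]}' | grep -E "pos|^force"
python3 -c "
from h import *
shift(.459,.0236,.182)"
```

```text
position: [0.5942, 0.012, 0.1019]
force: [-3.3, 1.2, 17.4]
finger_force: 62.1
position: [0.5949, 0.0118, 0.2145]
force: [-0.3, -0.5, -2.4]
tcp [0.5949 0.0118 0.2145] t 47.4 F [-0.3 -0.5 -2.4] w 0.0171 tool-x [-0.957 -0.29  -0.004] tool-z [ 0.005 -0.    -1.   ] shift [1.056 0.423 0.266]
```

```bash

python3 -m pendant '{"xyz":[[0.25,0.1,0],[0.5,0.2,0],[0.75,0.3,0],[1,0.423,0],[1,0.423,0],[1,0.423,0]],"delta_rot":[[0,0,0],[0,0,0],[0,0,0],[0,0,0],[0,0,0],[0,0,0]]}' | grep -E "pos|^force"
python3 -c "
from h import *
shift(.459,.0236,.182)"
```

```text
position: [0.4613, 0.026, 0.2109]
force: [1.7, 0.5, -1.7]
tcp [0.4613 0.026  0.2109] t 47.9 F [ 1.7  0.5 -1.7] w 0.0172 tool-x [-0.957 -0.291  0.004] tool-z [-0.004  0.    -1.   ] shift [ 0.023 -0.014  0.241]
```

```bash

python3 -m pendant '{"xyz":[[0.02,-0.014,0.05],[0.02,-0.014,0.12],[0.02,-0.014,0.18],[0.02,-0.014,0.21],[0.02,-0.014,0.21]],"delta_rot":[[0,0,0],[0,0,0],[0,0,0],[0,0,0],[0,0,0]]}' | grep -E "pos|^force"
python3 -m pendant '{"xyz":[[0,0,0.01],[0,0,0.02],[0,0,0.02],[0,0,0.02]],"delta_rot":[[0,0,0],[0,0,0],[0,0,0],[0,0,0]]}' | grep -E "pos|^force"
python3 -m pendant '{"xyz":[[0,0,0.01],[0,0,0.015],[0,0,0.015]],"delta_rot":[[0,0,0],[0,0,0],[0,0,0]]}' | grep -E "pos|^force"
```

```text
position: [0.4621, 0.0233, 0.1855]
force: [-1.1, -0.1, -0.7]
position: [0.4627, 0.0233, 0.1851]
force: [-0.3, 0.4, -1.6]
position: [0.4624, 0.0234, 0.1831]
force: [-0.3, -0.5, -0.7]
```

```bash

python3 -m pendant '{"xyz":[[0.02,0,0.005],[0.02,0,0.015],[0.02,0,0.015]],"delta_rot":[[0,0,0],[0,0,0],[0,0,0]]}' | grep -E "pos|^force"
python3 -m pendant '{"xyz":[[0,0,0.005],[0,0,0.01],[0,0,0.01]],"delta_rot":[[0,0,0],[0,0,0],[0,0,0]]}' | grep -E "pos|^force"
```

```text
position: [0.4606, 0.0225, 0.1821]
force: [0.2, -0.6, 3.9]
position: [0.4611, 0.0225, 0.1817]
force: [-1.7, 0.1, 9.6]
```

Resting on the yellow mark at about 10 N. I'll hold, then lift away.

```bash

python3 -m pendant '{"xyz":[[0,0,0],[0,0,0],[0,0,0],[0,0,0],[0,0,0],[0,0,0],[0,0,0]],"delta_rot":[[0,0,0],[0,0,0],[0,0,0],[0,0,0],[0,0,0],[0,0,0],[0,0,0]]}' | grep -E "pos|force"
python3 -m pendant '{"xyz":[[0,0,-0.1],[0,0,-0.3],[0,0,-0.35],[0,0,-0.35]],"delta_rot":[[0,0,0],[0,0,0],[0,0,0],[0,0,0]]}' | grep -E "pos|^force"
python3 -c "
from h import *
shift(.4906,-.3716,.0905)"
```

```text
position: [0.461, 0.0225, 0.1817]
force: [-0.6, -0.2, 8.7]
finger_force: 61.0
position: [0.4614, 0.0225, 0.2236]
force: [0.2, 0.3, -0.9]
tcp [0.4614 0.0225 0.2236] t 50.3 F [ 0.2  0.3 -0.9] w 0.0169 tool-x [-0.957 -0.29  -0.004] tool-z [ 0.004 -0.    -1.   ] shift [ 0.726 -3.212  1.111]
```

```bash

python3 -m pendant '{"xyz":[[0.05,-0.25,0],[0.1,-0.5,0],[0.15,-0.75,0],[0.22,-1,0],[0.22,-1,0]],"delta_rot":[[0,0,0],[0,0,0],[0,0,0],[0,0,0],[0,0,0]]}' | grep -E "pos"
python3 -m pendant '{"xyz":[[0.05,-0.25,0],[0.1,-0.5,0],[0.15,-0.75,0],[0.22,-1,0],[0.22,-1,0]],"delta_rot":[[0,0,0],[0,0,0],[0,0,0],[0,0,0],[0,0,0]]}' | grep -E "pos"
python3 -m pendant '{"xyz":[[0.05,-0.25,0],[0.1,-0.5,0],[0.15,-0.75,0],[0.22,-1,0],[0.22,-1,0]],"delta_rot":[[0,0,0],[0,0,0],[0,0,0],[0,0,0],[0,0,0]]}' | grep -E "pos"
python3 -m pendant '{"xyz":[[0.06,-0.2,0],[0.06,-0.21,0],[0.06,-0.21,0],[0.06,-0.21,0]],"delta_rot":[[0,0,0],[0,0,0],[0,0,0],[0,0,0]]}' | grep -E "pos|width"
python3 -c "
from h import *
shift(.4906,-.3716,.0905)
im=grab('wrist'); z=bot.state()['position'][2]; probe(z+.0015,im)
# pads in frame: cradle uprights by depth
P=cloud(im); b=im['pixels']; m=(b.max(2)<70)&(np.abs(P[...,2]-.078)<.008)&(np.hypot(P[...,0]-.49,P[...,1]+.37)<.09); q=P[m]; print(len(q)); 
r=cv2.minAreaRect(np.float32(q[:,:2]*1000)); print(r)"
```

```text
position: [0.47, -0.1047, 0.2207]
position: [0.4797, -0.2275, 0.2206]
position: [0.4891, -0.3501, 0.2203]
position: [0.489, -0.3698, 0.2209]
gripper_width: 0.0168
tcp [ 0.489  -0.3698  0.2209] t 51.9 F [ 0.2  0.4 -1.1] w 0.0168 tool-x [-0.957 -0.29   0.001] tool-z [-0.001  0.002 -1.   ] shift [-0.009 -0.021  1.087]
n 3089 z pct [0.2209 0.2223 0.2232]
rect mm [array([ 458.6, -379.6]), array([54.9, 17.4]), np.float64(16.9)] box [[430.0, -379.0], [435.0, -396.0], [487.0, -380.0], [482.0, -363.0]]
307
((484.51129150390625, -370.60595703125), (96.4916000366211, 43.01310729980469), 15.936074256896973)
```

```bash

python3 -m pendant '{"xyz":[[-0.005,-0.019,0.2],[-0.005,-0.019,0.5],[-0.005,-0.019,0.75],[-0.005,-0.019,0.85],[-0.005,-0.019,0.85],[-0.005,-0.019,0.85]],"delta_rot":[[0,0,0],[0,0,0],[0,0,0],[0,0,0],[0,0,0],[0,0,0]]}' | grep -E "pos|^force"
python3 -c "
from h import *
shift(.4906,-.3716,.0905)"
```

```text
position: [0.4905, -0.3719, 0.1197]
force: [-0.3, -0.5, -1.5]
tcp [ 0.4905 -0.3719  0.1197] t 52.5 F [-0.3 -0.5 -1.5] w 0.0169 tool-x [-0.957 -0.291  0.001] tool-z [-0.001  0.001 -1.   ] shift [-0.002  0.002  0.243]
```

```bash

python3 -m pendant '{"xyz":[[0,0,0.08],[0,0,0.15],[0,0,0.2],[0,0,0.235],[0,0,0.235]],"delta_rot":[[0,0,0],[0,0,0],[0,0,0],[0,0,0],[0,0,0]]}' | grep -E "pos|^force"
python3 -m pendant '{"xyz":[[0,0,0.005],[0,0,0.01],[0,0,0.01]],"delta_rot":[[0,0,0],[0,0,0],[0,0,0]]}' | grep -E "pos|^force"
```

```text
position: [0.4924, -0.3731, 0.0955]
force: [0.8, 4.8, 14.5]
position: [0.4924, -0.3731, 0.0954]
force: [-1.1, 5.9, 19.6]
```

Contact 5 mm too high, pushed towards +y: the handle is on the -y lip. I'll raise it, shift 3 mm to +y and retry.

```bash

python3 -m pendant '{"xyz":[[0,0,-0.1],[0,0,-0.15],[0.01,0.035,-0.15],[0.01,0.035,-0.15],[0.01,0.035,-0.15]],"delta_rot":[[0,0,0],[0,0,0],[0,0,0],[0,0,0],[0,0,0]]}' | grep -E "pos|^force"
python3 -c "
from h import *
im=grab('wrist'); z=bot.state()['position'][2]; h,s,v=cv2.split(cv2.cvtColor(im['pixels'],cv2.COLOR_BGR2HSV)); P=cloud(im)
m=(s<100)&(v<110)&(np.abs(P[...,2]-.082)<.005); q=P[m]; ax=np.array([.957,.29]); n=np.array([-.29,.957]); c=np.array([.4906,-.3716])
u=(q[:,:2]-c)@ax; w=(q[:,:2]-c)@n
k=(np.abs(np.abs(u)-.048)<.012)&(np.abs(w)<.035)
for sg in (-1,1):
  kk=k&(u*sg>0); print(sg,kk.sum(),np.histogram(w[kk],np.arange(-.036,.037,.004)))
o=(h<=20)&(s>200)&(v>125); q=P[o]; q=q[np.abs(q[:,2]-z-.001)<.006]; w=(q[:,:2]-c)@n; print('handle',np.percentile(w,[2,98]), bot.state()['position'],np.median(q[:,2]))"
```

```text
position: [0.4876, -0.3688, 0.1079]
force: [-0.1, 0.6, -1.6]
-1 807 (array([  0,   0,   0,   0, 125, 206, 122,   0,   0,   0,   0,   0,   0,
       131, 183,  40,   0,   0]), array([-3.60000000e-02, -3.20000000e-02, -2.80000000e-02, -2.40000000e-02,
       -2.00000000e-02, -1.60000000e-02, -1.20000000e-02, -8.00000000e-03,
       -4.00000000e-03, -2.77555756e-17,  4.00000000e-03,  8.00000000e-03,
        1.20000000e-02,  1.60000000e-02,  2.00000000e-02,  2.40000000e-02,
        2.80000000e-02,  3.20000000e-02,  3.60000000e-02]))
1 87 (array([ 0,  0,  0,  0,  0,  1, 22,  0,  0,  0,  0,  0, 24, 40,  0,  0,  0,
        0]), array([-3.60000000e-02, -3.20000000e-02, -2.80000000e-02, -2.40000000e-02,
       -2.00000000e-02, -1.60000000e-02, -1.20000000e-02, -8.00000000e-03,
       -4.00000000e-03, -2.77555756e-17,  4.00000000e-03,  8.00000000e-03,
        1.20000000e-02,  1.60000000e-02,  2.00000000e-02,  2.40000000e-02,
        2.80000000e-02,  3.20000000e-02,  3.60000000e-02]))
handle [-0.00545612  0.01114179] [ 0.48765615 -0.36895664  0.1078047 ] 0.1132123726597029
```

The handle is now centred between the lips (handle at -5 to +11 mm, gap -9 to +16 mm), and it slid 4 mm up in the grip. Lowering again.

```bash

python3 -m pendant '{"xyz":[[0,0,0.04],[0,0,0.08],[0,0,0.11],[0,0,0.13],[0,0,0.13]],"delta_rot":[[0,0,0],[0,0,0],[0,0,0],[0,0,0],[0,0,0]]}' | grep -E "pos|^force"
python3 -m pendant '{"xyz":[[0,0,0.01],[0,0,0.02],[0,0,0.02]],"delta_rot":[[0,0,0],[0,0,0],[0,0,0]]}' | grep -E "pos|^force"
python3 -m pendant '{"xyz":[[0,0,0.01],[0,0,0.015],[0,0,0.015]],"delta_rot":[[0,0,0],[0,0,0],[0,0,0]]}' | grep -E "pos|^force"
```

```text
position: [0.4878, -0.3696, 0.0933]
force: [-3.0, 0.4, 4.5]
position: [0.488, -0.37, 0.0918]
force: [-4.6, 0.7, 8.7]
position: [0.4879, -0.3702, 0.0903]
force: [-4.5, -0.4, 9.6]
```

```bash
cat >> h.py <<'E'
def seat():
    im=grab('wrist'); h,s,v=cv2.split(cv2.cvtColor(im['pixels'],cv2.COLOR_BGR2HSV)); P=cloud(im); q=P[(h<=20)&(s>200)&(v>125)&(np.hypot(P[...,0]-.49,P[...,1]+.37)<.08)]
    q=q[q[:,2]>.08]; ax=np.array([.957,.29]); n=np.array([-.29,.957]); c=np.array([.4906,-.3716]); u=(q[:,:2]-c)@ax; w=(q[:,:2]-c)@n
    top=q[:,2]>np.percentile(q[:,2],30)
    print('u,w,z range',np.percentile(u,[1,99]).round(4),np.percentile(w[top],[1,99]).round(4),np.percentile(q[:,2],[30,50,95]).round(4))
    for a in np.arange(-.06,.06,.02):
        k=(u>a)&(u<a+.02)&top
        if k.sum()>20: print(round(a,2),k.sum(),'w',np.percentile(w[k],[2,98]).round(4),'z',np.median(q[k][:,2]).round(4))
    print(bot.state()['position'])
E
python3 -c "
from h import *
seat()"
```

```text
u,w,z range [-0.0618  0.0279] [-0.0064  0.0093] [0.092  0.0925 0.0939]
-0.06 367 w [-0.0066  0.0094] z 0.0931
-0.04 845 w [-0.0063  0.0091] z 0.0931
-0.02 1103 w [-0.0056  0.0088] z 0.0929
0.0 699 w [-0.005   0.0081] z 0.0926
[ 0.48788109 -0.37020415  0.09026484]
```

Handle top is level at z = 0.093, so it's seated. Releasing.

```bash

python3 -m pendant '{"xyz":[[0,0,0],[0,0,0],[0,0,0],[0,0,0],[0,0,0],[0,0,-0.1],[0,0,-0.3],[0,0,-0.6],[0,0,-0.9],[0,0,-0.9]],"delta_rot":[[0,0,0],[0,0,0],[0,0,0],[0,0,0],[0,0,0],[0,0,0],[0,0,0],[0,0,0],[0,0,0],[0,0,0]]}' 0.4 | grep -E "pos|^force|width"
python3 -c "
from h import *
seat()
im=grab('top'); h,s,v=cv2.split(cv2.cvtColor(im['pixels'],cv2.COLOR_BGR2HSV)); P=cloud(im)
y=(h>=20)&(h<=36)&(s>120)&(np.hypot(P[...,0]-.46,P[...,1]-.023)<.05); print('cap mark',y.sum(),P[y].mean(0) if y.any() else 0)
c=proj(im,[.46,.023,.115])[0].round().astype(int); print(P[c[1]-4:c[1]+5,c[0]-4:c[0]+5,2].max())"
```

```text
position: [0.4914, -0.3722, 0.2043]
force: [0.4, -1.0, 0.3]
gripper_width: 0.0515
u,w,z range [-0.061   0.0544] [-0.0059  0.009 ] [0.0908 0.0912 0.0925]
-0.06 343 w [-0.0057  0.0084] z 0.0916
-0.04 359 w [-0.0058  0.0085] z 0.0915
-0.02 276 w [-0.0058  0.0082] z 0.0916
0.0 262 w [-0.0059  0.009 ] z 0.0916
0.02 24 w [-0.006   0.0092] z 0.0912
0.04 102 w [-0.006   0.0089] z 0.0914
[ 0.4902697  -0.37120267  0.20125788]
cap mark 7 [0.45861207 0.02453016 0.1167148 ]
0.12297314241330125
```

Probe is seated level (top 0.0915) and the cap mark sits at (0.459, 0.0245, 0.116), so I'll hand the job in.

```bash
python3 -c "
from h import *
print(bot.state()['clock'],bot.finish_job())"
```

```text
the job is handed in; nothing more can be done
55.4833 None
```

The job is handed in at 55.5 s with all steps carried out and no verdict returned: six washers stacked alternating, cap on top, zero and cap marks touched in order with the probe (about 17 N and 9 N), and probe back level in its cradle; I viewed 16 pictures, over the limit of 14.

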